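# Change over the sample scan bay and hang its gate

### The arm

A 6-joint arm with a two-finger parallel gripper is mounted at the origin on the work surface. World frame = base frame: x ahead of the robot, y to its left, z up, the work surface at z = 0. Lengths are in m, angles in degrees, forces in N, time in s.
With the tool pointing down it reaches from about 0.25 to 0.8 m from the base axis. Payload 3.9 kg.
Tool frame: the origin (TCP) lies where the fingers leave the gripper's body, on its centre line; the fingertips stand 73 mm ahead of it and the grasp point (between the pads) lies 54 mm ahead of it; z points along the fingers, y is the direction in which the jaws open and shut (so a half turn about z gives the same grasp; the last joint's range is limited). The gripper opens to 85 mm and grips with 20 to 120 N. Pads are 22 mm wide; open, the fingers measure 114 mm over their backs; the gripper's body (76 mm by 85 mm) begins 54 mm behind the grasp point. The pads swing forward as they close: fully open they stand 13 mm farther back than shut.
Start: joints at [74.714, 14.897, -7.913, 67.191, 0, 90], TCP at [0.138, 0.506, 0.304] pointing down, gripper open.
Joint ranges: [-159.42, 159.42], [-47.68, 98.78], [-73.54, 78.23], [-108.79, 121.32], [-90, 84.71], [-180, 180]. Speed limits (degrees/s): [147.25, 147.25, 180, 180, 180, 180].

### API

Orientations are given as [roll, pitch, yaw] about the fixed x, y, z axes, in that order (R = Rz(yaw) Ry(pitch) Rx(roll)).
In Python, from station import r gives the robot as it stands.
- The arm moves only by the tool play_rows, never from a script. Its argument "increments" is a list of rows, each an object of numbers: "tx", "ty", "tz": the shift along the tool's x, y, z in units of 25 mm (1.0 is 25 mm); "twist": the turn about the tool's z in units of 6 degrees (1.0 is 6 degrees); "grip": the finger opening in mm, from 0 to 85.4. In form: [{"tx": .., "ty": .., "tz": .., "twist": .., "grip": ..}, ...]. A call has 1 to 8 rows; each row is the pose to reach, as a shift and turn from the pose commanded when the call began, along the tool's axes at that moment; what a row does not reach only later rows make up. A row lasts 1/10 s, in which the tool goes at most 50 mm and 8.59 degrees, less where a joint would pass 70% of its speed; a pose out of reach is approached as far as the arm can. A call with a gripper value outside its range is refused whole. The fingers move at their own pace and stop on an object; the grip force is fixed at half the most. Time passes only in rows, so rows that repeat a pose let the fingers close. It gives the time, the measured TCP pose, the force and the opening at its end, in the units of the state.
- r.observe(): the state, without advancing time (a new reading comes with each control period).
- r.snapshot(name): name is "scene" or "side" or "wrist"; returns the picture (400x640x3 uint8, blue, green, red); there is no depth.
- r.camera_model(name): a dict with "fx", "fy", "cx", "cy" (pixels), "R" (3x3) and "t" (3): a world point X has camera coordinates R X + t. Camera axes: x right, y down, z forward; pixel columns grow to the right and rows downward; lengths in m; the calibration is good to about 2 mm. The wrist camera is an equidistant fisheye: a pixel r from the principal point sees the ray r / f radians off the axis. A picture is of the moment at which its call begins: read the wrist's pose just before it. camera_model takes no time and is no camera call; for the wrist camera it gives the pose at the moment of the call.
- r.job_done(): hands the job in, once; it reports no verdict.
The state is a dict: "clock": time; "joint_positions": joint angles; "joint_vel": joint speeds; "effort": joint torques, N m; "position": TCP position; "tool_rot": TCP orientation; "force": force on the tool from outside, world axes, zero at the start; "wrist_torque": the same for the moment, N m; "opening": opening from 0.0 (shut) to 1.0 (fully open).
Only numpy, scipy, OpenCV 4.12 (cv2) and the standard library are available. Lean on these libraries where they do the work, as an engineer would, in place of code of your own. Each camera call takes 0.05 s, during which the arm holds its last target. There are 200 camera calls.

### The job

Clear the white bottles of the last batch out of the scan bay and stand them in the grey tray; then stand every amber sample bottle upright on a ring of its own in the bay, with its label squarely facing the scanner bar. Hang the orange gate on its two pins, both knuckles fully down, and swing it shut against the stop post. Once all that is in place, press the green scan button fully down and let go, and leave the tin, the tape and the jerrycan alone.

Things in the scene. Friction and masses are not known exactly. Their poses are not given: they have to be found in the camera images.
- ring1 (a point): printed blue ring, 75 mm outside, in the scan bay, nearest the stop post; point at its centre on the aluminium deck, 12 mm above the table. Axes of all rings, pins and stop: x along the row of rings towards the hinge post, y square to the scanner, z up. The bay's top is open; its front (-y) is closed by the gate, its ends by plates 50 mm high, 60 beyond ring1 and 88 beyond ring3
- ring2 (a point): the middle ring, 78 mm along x from ring1. The scanner is a black bar 65 mm high behind (+y) all three rings, its face 68 mm from their centres, with a red window behind each ring
- ring3 (a point): the ring nearest the hinge post, 78 mm along x from ring2
- pin_low (a point): lower of two upright steel pintle pins at the bay's front corner; point on its axis at its foot = upper face of its bracket, 35 mm above the table, where the knuckle comes to rest. Pin 8 mm dia for 14 mm, then tapering to 3 mm at its tip, 24 mm above the foot. It stands 67 mm along x and 68 along -y from ring3. The bracket, 18 wide and 8 thick, comes from the post on the +y side; free from the front (-y)
- pin_up (a point): upper pintle pin, the same, on the same vertical axis, 66 mm higher. As it overhangs the lower one, bring the gate in from the front with both knuckles about 28 mm above the pins' feet, then lower both at once. The grey hinge post (24 x 26 mm, 118 high) has its face 26 mm behind (+y) the pins' axis
- stop (a point): where the gate's top free corner (gate_end) lies when the gate hangs shut: 250 mm from the pins' axis along -x, 125 mm above the table. There the leaf's inner face meets the grey stop post (24 x 22 mm, 80 high)
- gate_grip (a point): loose lift-off gate: leaf 236 long, 100 high, 12 thick, orange frame, clear pane, about 0.35 kg; first parked upright in a black channel (lower edge 6 mm above the table, channel walls 40 high, 140 long, under its middle). Point at mid length, above the centre of mass, 15 mm below the top edge: pinch here. x along the leaf to the hinge edge, y to the bay when shut, z up
- gate_end (a point): top corner of the gate's free end, mid thickness, 250 mm from the knuckles' axis. Hung shut, the gate's axes agree with the rings'; opening swings this end to the front (-y). The hung gate turns freely on the pins and may be hung part open
- knuckle_low (a point): lower steel knuckle of the gate, an eye 18 mm high with a 10.5 mm bore, 17.5 outside, on the hinge edge, 132 mm along x from gate_grip (14 beyond the leaf). Point on the bore's axis at the eye's underside, 10 mm above the leaf's lower edge. Axes as gate_grip
- knuckle_up (a point): upper knuckle, same axis, 66 mm higher. Hung, both undersides rest on the pins' brackets; from the play the free end sags up to 10 mm
- scan (a joint): green scan button on the scanner bar: 0 up, 0.006 m fully down with about 5 N; springs back
- scan_top (a point): top of the scan button's green cap (28 mm dia), 87 mm above the table when up, in a grey collar 44 mm dia on top of the scanner bar
- bottle1_mid (a point): amber bottle, black cap: body 66 mm dia, 56 high, cap 40 dia from 69 to 95 above its foot (95 overall), 0.22 to 0.44 kg, bottom-heavy. May be absent. Point on its axis 47.5 above its foot; z up, y out through the middle of its white label with dark bars. A white 9 mm seal strip runs from the label up to the middle of the cap's top, so its side shows from above
- bottle1_label (a point): middle of that bottle's label, on its side 33 mm from the axis, 30 mm above the foot
- bottle2_mid (a point): amber bottle, black cap: body 66 mm dia, 56 high, cap 40 dia from 69 to 95 above its foot (95 overall), 0.22 to 0.44 kg, bottom-heavy. May be absent. Point on its axis 47.5 above its foot; z up, y out through the middle of its white label with dark bars. A white 9 mm seal strip runs from the label up to the middle of the cap's top, so its side shows from above
- bottle2_label (a point): middle of that bottle's label, on its side 33 mm from the axis, 30 mm above the foot
- bottle3_mid (a point): amber bottle, black cap: body 66 mm dia, 56 high, cap 40 dia from 69 to 95 above its foot (95 overall), 0.22 to 0.44 kg, bottom-heavy. May be absent. Point on its axis 47.5 above its foot; z up, y out through the middle of its white label with dark bars. A white 9 mm seal strip runs from the label up to the middle of the cap's top, so its side shows from above
- bottle3_label (a point): middle of that bottle's label, on its side 33 mm from the axis, 30 mm above the foot
- white1_mid (a point): white plastic bottle with a blue cap, left in the bay from the last batch: same shape and sizes as the amber bottles, no label, about 0.32 kg. May be absent. Point on its axis 47.5 mm above its foot; z up
- white2_mid (a point): white plastic bottle with a blue cap, left in the bay from the last batch: same shape and sizes as the amber bottles, no label, about 0.32 kg. May be absent. Point on its axis 47.5 mm above its foot; z up
- tray_in (a point): grey outgoing tray, fixed, 164 x 94 outside, walls 6 thick and 28 high, open on top: room for two bottles side by side along x. Point at the centre of its inner floor, 6 mm above the table; x along its length, z up
- tin_mid (a point): bystander: orange tin with a black band, 90 dia x 115, loose; leave it alone. Point at its centre
- tape_mid (a point): bystander: roll of brown tape lying flat, 96 dia x 48, loose; leave it alone. Point at its centre
- can_mid (a point): bystander: small blue jerrycan with a white cap, 65 x 100 x 142 high, loose; leave it alone. Point at the middle of its body

How it is judged:
By the outcome, as a careful person would: the job done as asked, in the order asked, and still so for the second after the job is handed in, with the robot touching nothing.
Of white1, white2 only 1 to 2 are there at a start; the rules pass over those that are not, and their reading is None.
Of bottle1, bottle2, bottle3 only 2 to 3 are there at a start; the rules pass over those that are not, and their reading is None.
At some moment in a run one of bottle1, bottle2, bottle3 may be knocked a few centimetres aside while the robot is not near it.
It also fails if it takes over 210 s, if anything falls off the work surface, if the arm or the gripper's body presses on something with over 40 N, if the wrist force passes 120 N, or if a joint passes its speed limit or range.

## Working session

There is one attempt and no reset: what is moved stays moved. The work goes in short steps, Python scripts to look and compute and a tool call to move; the robot and the scene stay as the last step left them, time stands still between calls to the robot, and variables do not carry over. Pictures are saved under pics/ and viewed, about 12 in all and at most 16, crops included, and the job is handed in when it is done.

Besides the shell and the picture viewer there is one more tool, called by a JSON object that holds its "api" and its "payload", one argument or row to a line. play_rows: Moves the arm, as the interface text tells. Its arguments: {"type":"object","properties":{"increments":{"type":"array"}},"required":["increments"]}

```bash
mkdir -p pics; ls; cat > h.py <<'E'
import cv2, numpy as np
from station import r
def cast(cm,u,v,z,fish=False):
    R=np.array(cm["R"]);t=np.array(cm["t"])
    x=(u-cm["cx"])/cm["fx"];y=(v-cm["cy"])/cm["fy"]
    if fish:
        th=np.hypot(x,y);s=np.sin(th)/th if th>1e-9 else 1.
        d=np.array([x*s,y*s,np.cos(th)])
    else: d=np.array([x,y,1.])
    C=-R.T@t;d=R.T@d
    return C+d*(z-C[2])/d[2]
def proj(cm,X,fish=False):
    p=np.array(cm["R"])@np.array(X)+np.array(cm["t"])
    if fish:
        rr=np.hypot(p[0],p[1]);th=np.arctan2(rr,p[2]);k=th/max(rr,1e-9)
        return cm["cx"]+cm["fx"]*p[0]*k,cm["cy"]+cm["fy"]*p[1]*k
    return cm["cx"]+cm["fx"]*p[0]/p[2],cm["cy"]+cm["fy"]*p[1]/p[2]
E
python3 - <<'E'
from h import *
s=r.observe();print(s)
for n in("scene","side","wrist"):
    cm=r.camera_model(n);print(n,{k:np.round(v,3).tolist() for k,v in cm.items()}, "C",np.round(-np.array(cm["R"]).T@cm["t"],3))
    im=r.snapshot(n);cv2.imwrite(f"pics/{n}0.png",im)
E
```

```text
pics
{'clock': 0.0, 'joint_positions': array([ 7.47134455e+01,  1.49342248e+01, -7.98767226e+00,  6.71880536e+01,
       -6.76901289e-04,  8.99994756e+01]), 'joint_vel': array([ 0.07924827, -0.09719153, -0.05862608,  0.1626605 ,  0.00165026,
       -0.04640098]), 'effort': array([-8.12413837e-04, -4.05675995e+01,  2.53922635e+01,  1.89298595e-02,
       -2.35129000e-04,  9.89218734e-06]), 'position': array([0.13827415, 0.50590049, 0.30306591]), 'tool_rot': array([-1.79890049e+02,  6.75893716e-04,  1.64713971e+02]), 'force': array([-0.08008839,  0.29566021, -0.18883575]), 'wrist_torque': array([-3.34968399e-02, -3.23897875e-05, -3.62696870e-02]), 'opening': 0.9984650640322017}
scene {'fx': 381.937, 'fy': 381.937, 'cx': 318.161, 'cy': 196.432, 'R': [[0.739, 0.674, 0.009], [0.473, -0.509, -0.719], [-0.48, 0.536, -0.695]], 't': [-0.357, -0.204, 1.327]} C [ 0.997 -0.574  0.778]
side {'fx': 410.889, 'fy': 410.889, 'cx': 322.498, 'cy': 200.173, 'R': [[-0.893, -0.451, 0.012], [-0.328, 0.63, -0.704], [0.31, -0.632, -0.71]], 't': [0.481, 0.283, 0.827]} C [0.266 0.562 0.781]
wrist {'fx': 309.707, 'fy': 309.707, 'cx': 317.715, 'cy': 195.733, 'R': [[0.264, 0.964, -0.001], [0.932, -0.255, 0.259], [0.249, -0.07, -0.966]], 't': [-0.525, -0.033, 0.378]} C [0.075 0.524 0.373]
```

View pics/scene0.png

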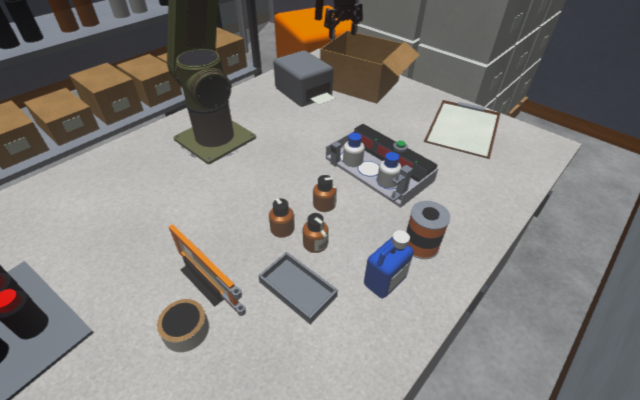

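View pics/side0.png

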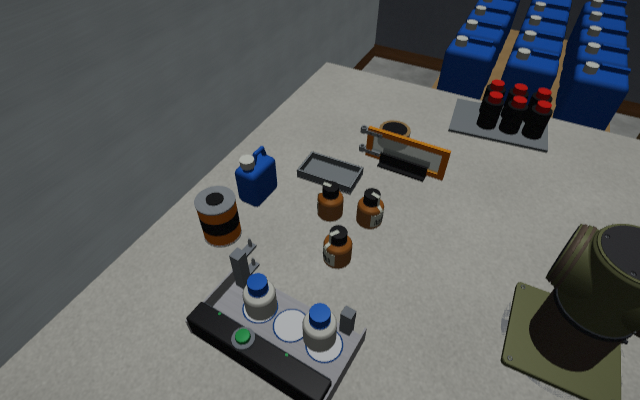

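Two white bottles stand on rings 1 and 3, and three amber bottles stand near the tray. I'll zoom in to get pixel positions.

```bash
python3 - <<'E'
import cv2
a=cv2.imread("pics/side0.png")
cv2.imwrite("pics/c1.png",cv2.resize(a[225:400,180:380],None,fx=3.4,fy=3.4,interpolation=cv2.INTER_CUBIC))
cv2.imwrite("pics/c2.png",cv2.resize(a[110:270,290:460],None,fx=3.7,fy=3.7,interpolation=cv2.INTER_CUBIC))
E
```

```text
(no output)
```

View pics/c1.png

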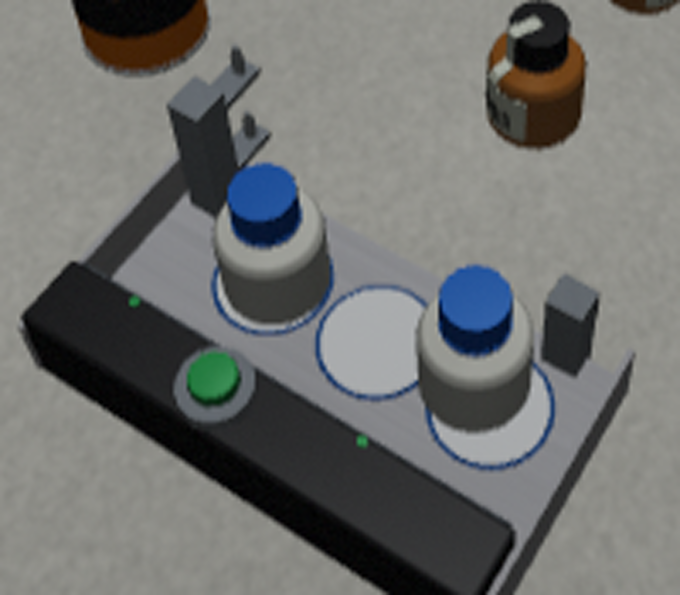

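View pics/c2.png

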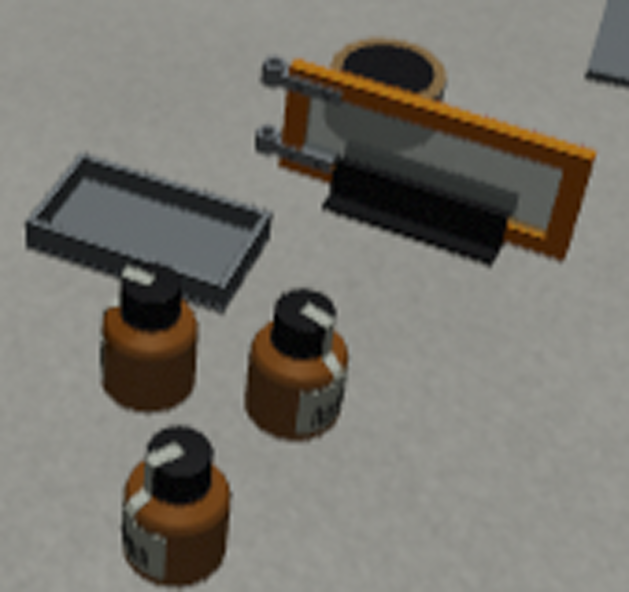

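```bash
python3 - <<'E'
from h import *
cm=r.camera_model("side")
P1=dict(wL=(263,190,.107),wR=(476,296,.107),ring2=(378,342,.012),btn=(213,372,.087),pinup=(238,50,.125),pinlow=(249,117,.059))
P2=dict(A=(151,285,.095),A_s=(125,271,.095),B=(304,310,.095),B_s=(334,322,.095),C=(180,448,.095),C_s=(149,465,.095),kup=(271,68,.1),gend=(595,153,.106),ghin=(297,65,.106),t1=(85,155,.028),t2=(270,215,.028),t3=(225,291,.028),t4=(27,225,.028))
for P,o,s in((P1,(180,225),3.4),(P2,(290,110),3.7)):
    for k,(x,y,z) in P.items(): print(k,np.round(cast(cm,o[0]+(x-.5)/s,o[1]+(y-.5)/s,z),4))
sc=r.camera_model("scene");im=cv2.imread("pics/scene0.png").astype(int)
b,g,rr=im[...,0],im[...,1],im[...,2]
m=((b>110)&(rr<70)&(g<110)).astype(np.uint8)
n,l,st,ce=cv2.connectedComponentsWithStats(m)
for i in range(1,n):
    if st[i,4]>20: print(st[i],ce[i],np.round(cast(sc,*ce[i],.1),4))
E
```

```text
wL [0.5728 0.2149 0.107 ]
wR [0.4349 0.2191 0.107 ]
ring2 [0.4968 0.2245 0.012 ]
btn [0.5431 0.3119 0.087 ]
pinup [0.6327 0.1474 0.125 ]
pinlow [0.6327 0.1483 0.059 ]
A [ 0.5678 -0.0991  0.095 ]
A_s [ 0.589  -0.1033  0.095 ]
B [ 0.4697 -0.1237  0.095 ]
B_s [ 0.4484 -0.1223  0.095 ]
C [0.4911 0.0192 0.095 ]
C_s [0.5016 0.0394 0.095 ]
kup [ 0.5901 -0.3538  0.1   ]
gend [ 0.342  -0.3581  0.106 ]
ghin [ 0.5712 -0.3586  0.106 ]
t1 [ 0.7091 -0.2738  0.028 ]
t2 [ 0.5512 -0.2747  0.028 ]
t3 [ 0.5474 -0.1826  0.028 ]
t4 [ 0.7086 -0.1795  0.028 ]
[348 133  13   8  81] [354.38271605 136.37037037] [0.4316 0.2197 0.1   ]
[385 152  14   9  99] [391.95959596 156.05050505] [0.5715 0.2172 0.1   ]
[368 238  45  37 815] [389.06257669 257.65153374] [ 0.7732 -0.0882  0.1   ]
```

```bash
cat > plan.py <<'E'
import numpy as np, json
from station import r
def here():
    s=r.observe();return [*s["position"],s["tool_rot"][2]]
def plan(wps,start=None,rate=.045,seg=None):
    """wps: (x,y,z,yaw,grip[,rows]); prints calls of <=8 rows."""
    c=list(start or here())
    for w in wps:
        n=w[5] if len(w)>5 else None
        d=np.array(w[:3])-c[:3]; dy=(w[3]-c[3]+180)%360-180
        if n is None: n=max(1,int(np.ceil(max(np.linalg.norm(d)/rate,abs(dy)/8.2))))
        while n>0:
            k=min(n,8); f=k/n
            a=np.radians(c[3]); dd=d*f
            tx=(np.cos(a)*dd[0]+np.sin(a)*dd[1])/.025; ty=(np.sin(a)*dd[0]-np.cos(a)*dd[1])/.025
            v=np.round([tx,ty,-dd[2]/.025,-dy*f/6],2)
            print(f"{k} rows, end row: tx {v[0]} ty {v[1]} tz {v[2]} twist {v[3]} grip {w[4]}")
            a=np.radians(c[3]); q=v*.025   # follow rounded
            c[0]+=np.cos(a)*q[0]+np.sin(a)*q[1]; c[1]+=np.sin(a)*q[0]-np.cos(a)*q[1]; c[2]-=q[2]; c[3]-=v[3]*6
            d=np.array(w[:3])-c[:3]; dy=(w[3]-c[3]+180)%360-180; n-=k
    print("end",np.round(c,4))
E
python3 - <<'E'
from plan import *
plan([(.47,.20,.33,85.6,70,16)],start=[.138,.506,.304,164.714])
E
```

```text
8 rows, end row: tx -8.02 ty -4.15 tz -0.52 twist 6.59 grip 70
8 rows, end row: tx -8.83 ty 1.9 tz -0.52 twist 6.6 grip 70
end [ 0.47   0.2    0.33  85.574]
```

{"api": "play_rows", "payload": {
  "increments": [
    {"tx":-2,"ty":-1.05,"tz":-0.13,"twist":1.4,"grip":70},
    {"tx":-4,"ty":-2.1,"tz":-0.26,"twist":2.8,"grip":70},
    {"tx":-6,"ty":-3.1,"tz":-0.4,"twist":4.2,"grip":70},
    {"tx":-8.02,"ty":-4.15,"tz":-0.52,"twist":5.6,"grip":70},
    {"tx":-8.02,"ty":-4.15,"tz":-0.52,"twist":6.59,"grip":70},
    {"tx":-8.02,"ty":-4.15,"tz":-0.52,"twist":6.59,"grip":70}
  ]
}}

```text
clock: 0.75
position: [0.3063, 0.3513, 0.317]
tool_rot: [180.0, 0.1, 124.8]
force: [-0.3, -0.2, 0.1]
opening: 0.821
```

{"api": "play_rows", "payload": {
  "increments": [
    {"tx":-2,"ty":0.5,"tz":-0.13,"twist":1.4,"grip":70},
    {"tx":-4,"ty":1,"tz":-0.26,"twist":2.8,"grip":70},
    {"tx":-6.5,"ty":1.4,"tz":-0.4,"twist":4.2,"grip":70},
    {"tx":-8.83,"ty":1.9,"tz":-0.52,"twist":5.6,"grip":70},
    {"tx":-8.83,"ty":1.9,"tz":-0.52,"twist":6.6,"grip":70},
    {"tx":-8.83,"ty":1.9,"tz":-0.52,"twist":6.6,"grip":70},
    {"tx":-8.83,"ty":1.9,"tz":-0.52,"twist":6.6,"grip":70},
    {"tx":-8.83,"ty":1.9,"tz":-0.52,"twist":6.6,"grip":70}
  ]
}}

```text
clock: 1.55
position: [0.4695, 0.2014, 0.3296]
tool_rot: [-179.9, 0.0, 85.7]
force: [0.3, -0.0, 0.1]
opening: 0.818
```

```bash
python3 - <<'E'
from h import *
import json
from plan import here
cm=r.camera_model("wrist");im=r.snapshot("wrist");cv2.imwrite("pics/w1.png",im)
print(np.round(here(),4)); json.dump({k:np.array(v).tolist() for k,v in cm.items()},open("w1.json","w"))
hsv=cv2.cvtColor(im,cv2.COLOR_BGR2HSV)
m=cv2.inRange(hsv,(105,150,110),(125,255,255))
n,l,st,ce=cv2.connectedComponentsWithStats(m)
for i in range(1,n):
    if st[i,4]>60: print(st[i],ce[i],np.round(cast(cm,*ce[i],.107,True),4))
E
```

```text
[ 0.4694  0.2015  0.3297 85.7434]
[417 145  23  36 492] [428.59349593 161.51626016] [0.5807 0.2163 0.107 ]
```

View pics/w1.png

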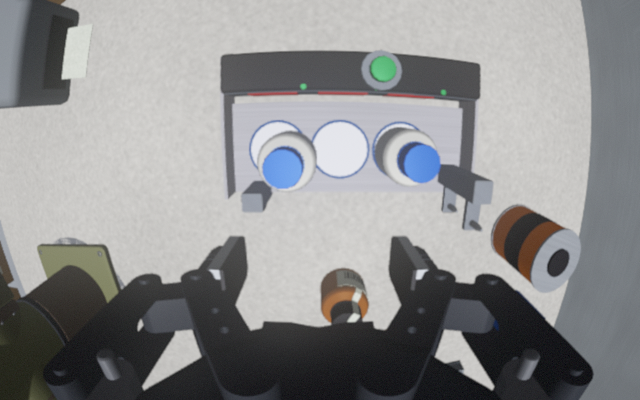

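```bash
python3 - <<'E'
from h import *
import json
cm=json.load(open("w1.json"))
f=lambda u,v,z:np.round(cast(cm,u,v,z,True),4)
im=cv2.imread("pics/w1.png");cr=im[95:240,215:500]
cv2.imwrite("pics/w1c.png",cv2.resize(cr,None,fx=2.8,fy=2.8,interpolation=cv2.INTER_CUBIC))
# ring2 white disc
hsv=cv2.cvtColor(im,cv2.COLOR_BGR2HSV)
b=cv2.inRange(hsv,(100,90,60),(125,255,255))
d=np.zeros_like(b);d[115:182,305:374]=1
ys,xs=np.nonzero((b>0)&(d>0));(c,ax,an)=cv2.fitEllipse(np.stack([xs,ys],1).astype(np.int32))
print("ring2",c,ax,f(*c,.012))
led=cv2.inRange(hsv,(50,150,80),(75,255,255))
n,l,st,ce=cv2.connectedComponentsWithStats(led)
for i in range(1,n):
    if st[i,4]>3: print(st[i],ce[i],f(*ce[i],.065),f(*ce[i],.087))
for n,u,v,z in(("wR cap",283,168,.107),("wL cap",421,163,.107),("barTopBackL",222,55,.065),("barTopBackR",479,65,.065),("barfrontL",222,94,.065),("barfrontR",479,98,.065)): print(n,f(u,v,z))
E
```

```text
ring2 (341.33428955078125, 148.49560546875) (55.25174331665039, 63.50780487060547) [0.5003 0.2231 0.012 ]
wR cap [0.437  0.2194 0.107 ]
wL cap [0.5725 0.2152 0.107 ]
barTopBackL [0.3746 0.3454 0.065 ]
barTopBackR [0.6665 0.3214 0.065 ]
barfrontL [0.3713 0.3012 0.065 ]
barfrontR [0.6636 0.2818 0.065 ]
```

View pics/w1c.png

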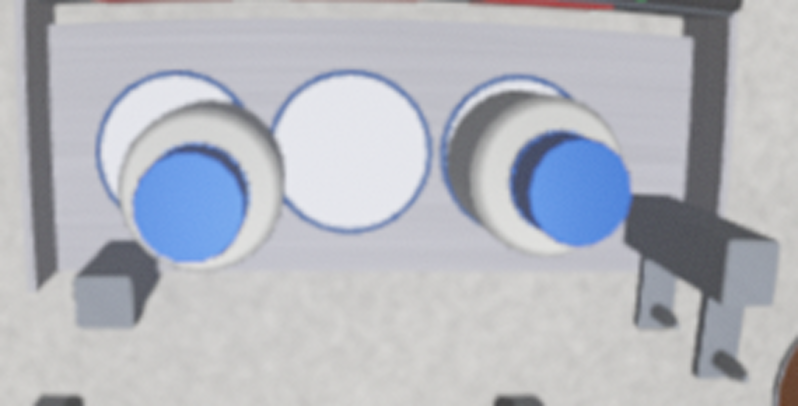

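```bash
python3 - <<'E'
from h import *
import json
cm=json.load(open("w1.json"))
g=lambda x,y,z:np.round(cast(cm,215+(x-.9)/2.8,95+(y-.9)/2.8,z,True),4)
for n,x,y,z in(("r1l",96,150,.012),("r1t",178,70,.012),("r2l",271,152,.012),("r2r",432,152,.012),("r2t",351,71,.012),("r2b",350,233,.012),("r3l",442,150,.012),("r3t",520,74,.012),("pinU",742,374,.125),("pinL",674,323,.059),("pinUf",710,360,.101),("pinLf",655,312,.035)):print(n,g(x,y,z))
print("btn",np.round(cast(cm,383,68,.087,True),4))
E
```

```text
r1l [0.3836 0.2331 0.012 ]
r1t [0.4245 0.2655 0.012 ]
r2l [0.4629 0.2252 0.012 ]
r2r [0.5354 0.2203 0.012 ]
r2t [0.501  0.2589 0.012 ]
r2b [0.4959 0.1856 0.012 ]
r3l [0.54  0.221 0.012]
r3t [0.578  0.2539 0.012 ]
pinU [0.6349 0.1464 0.125 ]
pinL [0.6353 0.1457 0.059 ]
pinUf [0.633  0.1436 0.101 ]
pinLf [0.6363 0.1435 0.035 ]
btn [0.5432 0.3117 0.087 ]
```

```bash
python3 - <<'E'
from plan import *
plan([(.4355,.219,.21,85.7,65,4),(.4355,.219,.152,85.7,65,5),(.4355,.219,.152,85.7,30,5),(.4355,.219,.29,85.7,30,6),(.667,-.228,.29,85.7,30,16),(.667,-.228,.148,85.7,30,8)],start=[.4695,.2015,.3297,85.7])
E
```

```text
4 rows, end row: tx 0.6 ty -1.41 tz 4.79 twist -0.0 grip 65
5 rows, end row: tx -0.0 ty 0.0 tz 2.32 twist -0.0 grip 65
5 rows, end row: tx -0.0 ty 0.0 tz -0.0 twist -0.0 grip 30
6 rows, end row: tx -0.0 ty 0.0 tz -5.52 twist -0.0 grip 30
8 rows, end row: tx -8.57 ty 5.29 tz -0.0 twist -0.0 grip 30
8 rows, end row: tx -8.57 ty 5.29 tz -0.0 twist -0.0 grip 30
8 rows, end row: tx 0.0 ty -0.0 tz 5.68 twist -0.0 grip 30
end [ 0.6671 -0.228   0.1479 85.7   ]
```

{"api": "play_rows", "payload": {
  "increments": [
    {"tx":0.3,"ty":-0.7,"tz":1.5,"grip":65},
    {"tx":0.6,"ty":-1.41,"tz":3,"grip":65},
    {"tx":0.6,"ty":-1.41,"tz":4.2,"grip":65},
    {"tx":0.6,"ty":-1.41,"tz":5.2,"grip":65},
    {"tx":0.6,"ty":-1.41,"tz":6.1,"grip":65},
    {"tx":0.6,"ty":-1.41,"tz":6.8,"grip":65},
    {"tx":0.6,"ty":-1.41,"tz":7.11,"grip":65},
    {"tx":0.6,"ty":-1.41,"tz":7.11,"grip":65}
  ]
}}

```text
$.increments[0]: bad value
```

{"api": "play_rows", "payload": {
  "increments": [
    {"grip":30},
    {"grip":30},
    {"grip":30},
    {"grip":30},
    {"grip":30},
    {"grip":30}
  ]
}}

```text
$.increments[0]: bad value
```

{"api": "play_rows", "payload": {
  "increments": [
    {"tz":-0.4,"grip":30},
    {"tz":-1.2,"grip":30},
    {"tz":-2.2,"grip":30},
    {"tz":-3.3,"grip":30},
    {"tz":-4.4,"grip":30},
    {"tz":-5.2,"grip":30},
    {"tz":-5.52,"grip":30},
    {"tz":-5.52,"grip":30}
  ]
}}

```text
$.increments[0]: bad value
```

{"api": "play_rows", "payload": {
  "increments": [
    {"tx":0.3,"ty":-0.7,"tz":1.5,"twist":0,"grip":65},
    {"tx":0.6,"ty":-1.41,"tz":3,"twist":0,"grip":65},
    {"tx":0.6,"ty":-1.41,"tz":4.2,"twist":0,"grip":65},
    {"tx":0.6,"ty":-1.41,"tz":5.2,"twist":0,"grip":65},
    {"tx":0.6,"ty":-1.41,"tz":6.1,"twist":0,"grip":65},
    {"tx":0.6,"ty":-1.41,"tz":6.8,"twist":0,"grip":65},
    {"tx":0.6,"ty":-1.41,"tz":7.11,"twist":0,"grip":65},
    {"tx":0.6,"ty":-1.41,"tz":7.11,"twist":0,"grip":65}
  ]
}}

```text
clock: 2.4
position: [0.4352, 0.2184, 0.1514]
tool_rot: [-179.9, 0.1, 85.7]
force: [0.9, -0.0, 0.6]
opening: 0.762
```

{"api": "play_rows", "payload": {
  "increments": [
    {"tx":0,"ty":0,"tz":0,"twist":0,"grip":30},
    {"tx":0,"ty":0,"tz":0,"twist":0,"grip":30},
    {"tx":0,"ty":0,"tz":0,"twist":0,"grip":30},
    {"tx":0,"ty":0,"tz":0,"twist":0,"grip":30},
    {"tx":0,"ty":0,"tz":0,"twist":0,"grip":30},
    {"tx":0,"ty":0,"tz":0,"twist":0,"grip":30}
  ]
}}

```text
clock: 3.0
position: [0.4368, 0.2186, 0.1534]
tool_rot: [179.9, -0.1, 85.6]
force: [-3.5, 0.5, 6.9]
opening: 0.451
```

{"api": "play_rows", "payload": {
  "increments": [
    {"tx":0,"ty":0,"tz":-0.4,"twist":0,"grip":30},
    {"tx":0,"ty":0,"tz":-1.2,"twist":0,"grip":30},
    {"tx":0,"ty":0,"tz":-2.2,"twist":0,"grip":30},
    {"tx":0,"ty":0,"tz":-3.3,"twist":0,"grip":30},
    {"tx":0,"ty":0,"tz":-4.4,"twist":0,"grip":30},
    {"tx":0,"ty":0,"tz":-5.2,"twist":0,"grip":30},
    {"tx":0,"ty":0,"tz":-5.52,"twist":0,"grip":30},
    {"tx":0,"ty":0,"tz":-5.52,"twist":0,"grip":30}
  ]
}}

```text
clock: 3.8
position: [0.437, 0.2182, 0.2912]
tool_rot: [179.9, -0.1, 85.6]
force: [0.0, -1.2, -3.3]
opening: 0.447
```

{"api": "play_rows", "payload": {
  "increments": [
    {"tx":-0.6,"ty":0.37,"tz":0,"twist":0,"grip":30},
    {"tx":-1.7,"ty":1.05,"tz":0,"twist":0,"grip":30},
    {"tx":-3.1,"ty":1.9,"tz":0,"twist":0,"grip":30},
    {"tx":-4.6,"ty":2.84,"tz":0,"twist":0,"grip":30},
    {"tx":-6,"ty":3.7,"tz":0,"twist":0,"grip":30},
    {"tx":-7.3,"ty":4.5,"tz":0,"twist":0,"grip":30},
    {"tx":-8.2,"ty":5.06,"tz":0,"twist":0,"grip":30},
    {"tx":-8.57,"ty":5.29,"tz":0,"twist":0,"grip":30}
  ]
}}

```text
clock: 4.6
position: [0.5521, -0.0082, 0.2882]
tool_rot: [-179.9, 0.1, 85.4]
force: [0.5, 1.1, -3.2]
opening: 0.448
```

{"api": "play_rows", "payload": {
  "increments": [
    {"tx":-0.6,"ty":0.37,"tz":0,"twist":0,"grip":30},
    {"tx":-1.7,"ty":1.05,"tz":0,"twist":0,"grip":30},
    {"tx":-3.1,"ty":1.9,"tz":0,"twist":0,"grip":30},
    {"tx":-4.6,"ty":2.84,"tz":0,"twist":0,"grip":30},
    {"tx":-6,"ty":3.7,"tz":0,"twist":0,"grip":30},
    {"tx":-7.3,"ty":4.5,"tz":0,"twist":0,"grip":30},
    {"tx":-8.57,"ty":5.29,"tz":0,"twist":0,"grip":30},
    {"tx":-8.57,"ty":5.29,"tz":0,"twist":0,"grip":30}
  ]
}}

```text
clock: 5.4
position: [0.6686, -0.2337, 0.2877]
tool_rot: [-180.0, 0.1, 85.4]
force: [-0.9, 0.3, -3.6]
opening: 0.446
```

```bash
python3 - <<'E'
from h import *
import json
from plan import here
cm=r.camera_model("wrist");im=r.snapshot("wrist");print(np.round(here(),4))
cv2.imwrite("pics/w2.png",im);json.dump({k:np.array(v).tolist() for k,v in cm.items()},open("w2.json","w"))
for z in(.028,):
  for a in(-.082,.082):
    for b in(-.047,.047): print(np.round(proj(cm,(.629+a,-.228+b,z),True),1))
E
```

```text
[ 0.6676 -0.2314  0.288  85.4651]
[217.  219.3]
[204.7 139. ]
[358.6 208.9]
[353.8 124.2]
```

View pics/w2.png

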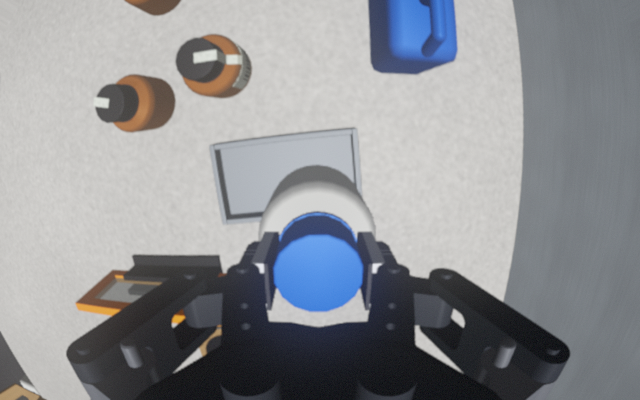

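```bash
python3 - <<'E'
from h import *
import json
from plan import here
cm=json.load(open("w2.json"))
for u,v in((211,147),(357,128),(222,222)):print(np.round(cast(cm,u,v,.028,True),4))
print("cap",np.round(cast(cm,318,275,.288-.054+.009,True),4))
print(np.round(here(),4))
E
```

```text
[ 0.5533 -0.1908  0.028 ]
[ 0.7141 -0.1853  0.028 ]
[ 0.5526 -0.2787  0.028 ]
cap [ 0.6686 -0.2328  0.243 ]
[ 0.6676 -0.2314  0.288  85.4651]
```

{"api": "play_rows", "payload": {
  "increments": [
    {"tx":0.08,"ty":0.12,"tz":0.8,"twist":0,"grip":30},
    {"tx":0.08,"ty":0.12,"tz":2,"twist":0,"grip":30},
    {"tx":0.08,"ty":0.12,"tz":3.3,"twist":0,"grip":30},
    {"tx":0.08,"ty":0.12,"tz":4.4,"twist":0,"grip":30},
    {"tx":0.08,"ty":0.12,"tz":5,"twist":0,"grip":30},
    {"tx":0.08,"ty":0.12,"tz":5.4,"twist":0,"grip":30},
    {"tx":0.08,"ty":0.12,"tz":5.58,"twist":0,"grip":30},
    {"tx":0.08,"ty":0.12,"tz":5.58,"twist":0,"grip":30}
  ]
}}

```text
clock: 6.25
position: [0.6701, -0.2271, 0.1505]
tool_rot: [-180.0, -0.0, 85.6]
force: [-0.8, 0.5, -3.3]
opening: 0.447
```

{"api": "play_rows", "payload": {
  "increments": [
    {"tx":0,"ty":0,"tz":0,"twist":0,"grip":56},
    {"tx":0,"ty":0,"tz":0,"twist":0,"grip":56},
    {"tx":0,"ty":0,"tz":0,"twist":0,"grip":56},
    {"tx":0,"ty":0,"tz":0,"twist":0,"grip":56}
  ]
}}

```text
clock: 6.65
position: [0.6708, -0.2281, 0.1518]
tool_rot: [179.9, 0.0, 85.6]
force: [-0.4, -0.1, -0.4]
opening: 0.655
```

{"api": "play_rows", "payload": {
  "increments": [
    {"tx":0,"ty":0,"tz":-0.5,"twist":0,"grip":60},
    {"tx":0,"ty":0,"tz":-1.5,"twist":0,"grip":60},
    {"tx":0,"ty":0,"tz":-3,"twist":0,"grip":60},
    {"tx":0,"ty":0,"tz":-4.6,"twist":0,"grip":60},
    {"tx":0,"ty":0,"tz":-5.6,"twist":0,"grip":60},
    {"tx":0,"ty":0,"tz":-5.6,"twist":0,"grip":60}
  ]
}}

```text
clock: 7.25
position: [0.6721, -0.2285, 0.2974]
tool_rot: [179.4, 0.2, 85.6]
force: [0.9, -0.1, 0.7]
opening: 0.706
```

```bash
python3 - <<'E'
from plan import *
c=np.round(here(),4).tolist();print(c)
plan([(.5725,.215,.29,85.7,62,15),(.5725,.215,.152,85.7,62,8)],start=c)
plan([(.594,-.231,.29,85.7,30,15),(.594,-.231,.1475,85.7,30,8)],start=[.5725,.215,.29,85.7])
E
```

```text
[0.6721, -0.2285, 0.2974, 85.5665]
8 rows, end row: tx 9.27 ty -2.85 tz 0.16 twist -0.01 grip 62
7 rows, end row: tx 8.11 ty -2.48 tz 0.14 twist -0.01 grip 62
8 rows, end row: tx 0.0 ty -0.0 tz 5.52 twist -0.0 grip 62
end [ 0.5726  0.215   0.1519 85.6865]
8 rows, end row: tx -9.45 ty 1.17 tz -0.0 twist -0.0 grip 30
7 rows, end row: tx -8.28 ty 1.03 tz -0.0 twist -0.0 grip 30
8 rows, end row: tx 0.0 ty -0.0 tz 5.7 twist -0.0 grip 30
end [ 0.5941 -0.2311  0.1475 85.7   ]
```

{"api": "play_rows", "payload": {
  "increments": [
    {"tx":0.8,"ty":-0.25,"tz":0,"twist":0,"grip":62},
    {"tx":2.2,"ty":-0.68,"tz":0,"twist":0,"grip":62},
    {"tx":3.8,"ty":-1.17,"tz":0,"twist":0,"grip":62},
    {"tx":5.4,"ty":-1.66,"tz":0,"twist":0,"grip":62},
    {"tx":7,"ty":-2.15,"tz":0,"twist":0,"grip":62},
    {"tx":8.6,"ty":-2.64,"tz":0,"twist":0,"grip":62},
    {"tx":10.2,"ty":-3.14,"tz":0,"twist":0,"grip":62},
    {"tx":11.8,"ty":-3.63,"tz":0,"twist":0,"grip":62}
  ]
}}

```text
clock: 8.05
position: [0.6015, 0.0748, 0.2905]
tool_rot: [-180.0, 0.0, 85.6]
force: [1.6, -0.1, 0.2]
opening: 0.722
```

{"api": "play_rows", "payload": {
  "increments": [
    {"tx":1.6,"ty":-0.49,"tz":0,"twist":0,"grip":62},
    {"tx":3.2,"ty":-0.98,"tz":0,"twist":0,"grip":62},
    {"tx":4.6,"ty":-1.4,"tz":0,"twist":0,"grip":62},
    {"tx":5.5,"ty":-1.65,"tz":0,"twist":0,"grip":62},
    {"tx":5.5,"ty":-1.65,"tz":0,"twist":0,"grip":62},
    {"tx":5.5,"ty":-1.65,"tz":0,"twist":0,"grip":62}
  ]
}}

```text
clock: 8.65
position: [0.5716, 0.2137, 0.2903]
tool_rot: [-180.0, 0.1, 85.6]
force: [0.5, 0.4, 0.4]
opening: 0.733
```

```bash
python3 - <<'E'
from plan import *
from h import *
c=np.round(here(),4).tolist();print(c)
plan([(.5725,.215,.152,85.7,62,8)],start=c)
cm=r.camera_model("wrist");im=r.snapshot("wrist");cv2.imwrite("pics/w3.png",im)
hsv=cv2.cvtColor(im,cv2.COLOR_BGR2HSV)
m=cv2.inRange(hsv,(100,150,100),(125,255,255))
n,l,st,ce=cv2.connectedComponentsWithStats(m)
for i in range(1,n):
    if st[i,4]>60: print(st[i],ce[i],np.round(cast(cm,*ce[i],.107,True),4))
E
```

```text
[0.5716, 0.2137, 0.2903, 85.6385]
8 rows, end row: tx 0.05 ty 0.03 tz 5.53 twist -0.01 grip 62
end [ 0.5724  0.2149  0.152  85.6985]
[462 363  18  17 194] [470.61340206 370.84020619] [ 0.7506 -0.0371  0.107 ]
```

{"api": "play_rows", "payload": {
  "increments": [
    {"tx":0.05,"ty":0.03,"tz":0.8,"twist":0,"grip":62},
    {"tx":0.05,"ty":0.03,"tz":2,"twist":0,"grip":62},
    {"tx":0.05,"ty":0.03,"tz":3.3,"twist":0,"grip":62},
    {"tx":0.05,"ty":0.03,"tz":4.4,"twist":0,"grip":62},
    {"tx":0.05,"ty":0.03,"tz":5,"twist":0,"grip":62},
    {"tx":0.05,"ty":0.03,"tz":5.4,"twist":0,"grip":62},
    {"tx":0.05,"ty":0.03,"tz":5.53,"twist":0,"grip":62},
    {"tx":0.05,"ty":0.03,"tz":5.53,"twist":0,"grip":62}
  ]
}}

```text
clock: 9.5
position: [0.5732, 0.2142, 0.1525]
tool_rot: [180.0, 0.0, 85.5]
force: [0.1, -0.6, 0.6]
opening: 0.725
```

{"api": "play_rows", "payload": {
  "increments": [
    {"tx":0,"ty":0,"tz":0,"twist":0,"grip":30},
    {"tx":0,"ty":0,"tz":0,"twist":0,"grip":30},
    {"tx":0,"ty":0,"tz":0,"twist":0,"grip":30},
    {"tx":0,"ty":0,"tz":0,"twist":0,"grip":30},
    {"tx":0,"ty":0,"tz":0,"twist":0,"grip":30},
    {"tx":0,"ty":0,"tz":0,"twist":0,"grip":30}
  ]
}}

```text
clock: 10.1
position: [0.574, 0.215, 0.1539]
tool_rot: [179.8, -0.1, 85.6]
force: [-0.3, -0.4, 5.9]
opening: 0.452
```

{"api": "play_rows", "payload": {
  "increments": [
    {"tx":0,"ty":0,"tz":-0.4,"twist":0,"grip":30},
    {"tx":0,"ty":0,"tz":-1.2,"twist":0,"grip":30},
    {"tx":0,"ty":0,"tz":-2.2,"twist":0,"grip":30},
    {"tx":0,"ty":0,"tz":-3.3,"twist":0,"grip":30},
    {"tx":0,"ty":0,"tz":-4.4,"twist":0,"grip":30},
    {"tx":0,"ty":0,"tz":-5.2,"twist":0,"grip":30},
    {"tx":0,"ty":0,"tz":-5.52,"twist":0,"grip":30},
    {"tx":0,"ty":0,"tz":-5.52,"twist":0,"grip":30}
  ]
}}

```text
clock: 10.9
position: [0.573, 0.215, 0.2912]
tool_rot: [179.9, -0.0, 85.6]
force: [0.8, 0.6, -2.6]
opening: 0.451
```

{"api": "play_rows", "payload": {
  "increments": [
    {"tx":-0.6,"ty":0.07,"tz":0,"twist":0,"grip":30},
    {"tx":-1.8,"ty":0.22,"tz":0,"twist":0,"grip":30},
    {"tx":-3.2,"ty":0.4,"tz":0,"twist":0,"grip":30},
    {"tx":-4.6,"ty":0.57,"tz":0,"twist":0,"grip":30},
    {"tx":-6,"ty":0.74,"tz":0,"twist":0,"grip":30},
    {"tx":-7.4,"ty":0.92,"tz":0,"twist":0,"grip":30},
    {"tx":-8.8,"ty":1.09,"tz":0,"twist":0,"grip":30},
    {"tx":-10.2,"ty":1.26,"tz":0,"twist":0,"grip":30}
  ]
}}

```text
clock: 11.7
position: [0.583, -0.0442, 0.2884]
tool_rot: [-179.8, 0.0, 85.5]
force: [1.0, 0.4, -3.1]
opening: 0.447
```

{"api": "play_rows", "payload": {
  "increments": [
    {"tx":-1.4,"ty":0.17,"tz":0,"twist":0,"grip":30},
    {"tx":-2.8,"ty":0.35,"tz":0,"twist":0,"grip":30},
    {"tx":-4.2,"ty":0.52,"tz":0,"twist":0,"grip":30},
    {"tx":-5.6,"ty":0.7,"tz":0,"twist":0,"grip":30},
    {"tx":-6.8,"ty":0.84,"tz":0,"twist":0,"grip":30},
    {"tx":-7.53,"ty":0.94,"tz":0,"twist":0,"grip":30},
    {"tx":-7.53,"ty":0.94,"tz":0,"twist":0,"grip":30},
    {"tx":-7.53,"ty":0.94,"tz":0,"twist":0,"grip":30}
  ]
}}

```text
clock: 12.5
position: [0.5927, -0.2313, 0.2892]
tool_rot: [-179.9, -0.1, 85.5]
force: [0.7, -0.4, -3.8]
opening: 0.443
```

```bash
python3 - <<'E'
from plan import *
c=np.round(here(),4).tolist();print(c)
plan([(.593,-.231,.149,85.7,30,8)],start=c)
E
```

```text
[0.5927, -0.2313, 0.2892, 85.5328]
8 rows, end row: tx 0.01 ty 0.01 tz 5.61 twist -0.03 grip 30
end [ 0.593  -0.2311  0.149  85.7128]
```

{"api": "play_rows", "payload": {
  "increments": [
    {"tx":0,"ty":0,"tz":0.8,"twist":0,"grip":30},
    {"tx":0,"ty":0,"tz":2,"twist":0,"grip":30},
    {"tx":0,"ty":0,"tz":3.3,"twist":0,"grip":30},
    {"tx":0,"ty":0,"tz":4.4,"twist":0,"grip":30},
    {"tx":0,"ty":0,"tz":5,"twist":0,"grip":30},
    {"tx":0,"ty":0,"tz":5.4,"twist":0,"grip":30},
    {"tx":0,"ty":0,"tz":5.66,"twist":0,"grip":30},
    {"tx":0,"ty":0,"tz":5.66,"twist":0,"grip":30}
  ]
}}

```text
clock: 13.3
position: [0.5939, -0.2308, 0.1491]
tool_rot: [180.0, -0.0, 85.6]
force: [-0.1, -0.6, -2.2]
opening: 0.447
```

{"api": "play_rows", "payload": {
  "increments": [
    {"tx":0,"ty":0,"tz":0,"twist":0,"grip":56},
    {"tx":0,"ty":0,"tz":0,"twist":0,"grip":56},
    {"tx":0,"ty":0,"tz":0,"twist":0,"grip":56},
    {"tx":0,"ty":0,"tz":0,"twist":0,"grip":56}
  ]
}}

```text
clock: 13.7
position: [0.5939, -0.2316, 0.1498]
tool_rot: [179.9, 0.0, 85.6]
force: [-0.2, -0.9, 0.0]
opening: 0.657
```

{"api": "play_rows", "payload": {
  "increments": [
    {"tx":0,"ty":0,"tz":-0.5,"twist":0,"grip":60},
    {"tx":0,"ty":0,"tz":-1.5,"twist":0,"grip":60},
    {"tx":0,"ty":0,"tz":-3,"twist":0,"grip":60},
    {"tx":0,"ty":0,"tz":-4.6,"twist":0,"grip":60},
    {"tx":0.8,"ty":-0.9,"tz":-5.6,"twist":0,"grip":60},
    {"tx":1.7,"ty":-2,"tz":-5.6,"twist":0,"grip":60},
    {"tx":2.61,"ty":-3.12,"tz":-5.6,"twist":0,"grip":60},
    {"tx":2.61,"ty":-3.12,"tz":-5.6,"twist":0,"grip":60}
  ]
}}

```text
clock: 14.5
position: [0.5167, -0.1577, 0.2901]
tool_rot: [-179.8, -0.1, 85.7]
force: [-0.3, 0.2, 0.5]
opening: 0.701
```

```bash
python3 - <<'E'
from h import *
import json
from plan import here
cm=r.camera_model("wrist");print(np.round(here(),4));im=r.snapshot("wrist")
cv2.imwrite("pics/w4.png",im);json.dump({k:np.array(v).tolist() for k,v in cm.items()},open("w4.json","w"))
E
```

```text
[ 0.5167 -0.1577  0.2901 85.6758]
```

View pics/w4.png

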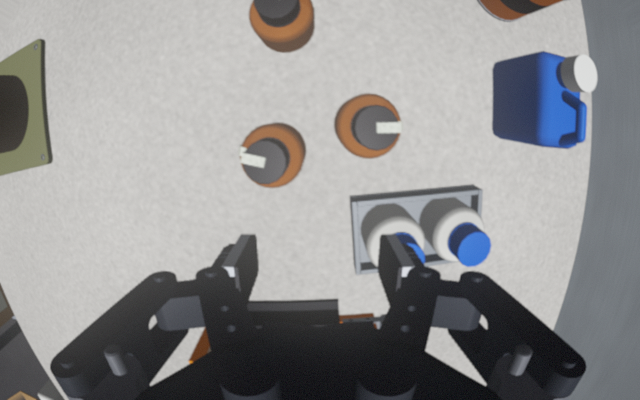

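```bash
cat > bot.py <<'E'
from h import *
def bottle(im,cm,xy,z=.095,fish=True,dbg=None):
    """cap centre + strip yaw on the cap-top plane, by rectifying that plane 0.5 mm/px around xy"""
    n=160;g=(np.arange(n)-n/2)*.0005
    M=np.zeros((n,n,2),np.float32)
    for i in range(n):
        for j in range(n): M[i,j]=proj(cm,(xy[0]+g[j],xy[1]-g[i],z),fish)
    w=cv2.remap(im,M[...,0],M[...,1],cv2.INTER_LINEAR)
    if dbg: cv2.imwrite(dbg,cv2.resize(w,None,fx=2.4,fy=2.4))
    hsv=cv2.cvtColor(w,cv2.COLOR_BGR2HSV)
    dark=((hsv[...,2]<110)&(hsv[...,1]<90)&(hsv[...,2]>45)).astype(np.uint8)
    dark=cv2.morphologyEx(dark,cv2.MORPH_OPEN,np.ones((3,3)))
    k,l,st,ce=cv2.connectedComponentsWithStats(dark);i=1+np.argmax(st[1:,4])
    hull=cv2.convexHull(np.argwhere(l==i)[:,::-1].astype(np.int32))
    c,rad=cv2.minEnclosingCircle(hull)
    yy,xx=np.mgrid[:n,:n]
    s=((hsv[...,2]>140)&(hsv[...,1]<70)&(np.hypot(xx-c[0],yy-c[1])<17/.5)).astype(np.uint8)
    k,l,st,ce=cv2.connectedComponentsWithStats(s)
    if k<2: return (xy[0]+(c[0]-n/2)*.0005,xy[1]-(c[1]-n/2)*.0005),rad*.5,None
    i=1+np.argmax(st[1:,4]);p=np.argwhere(l==i)[:,::-1].astype(np.float32)
    vx,vy,x0,y0=cv2.fitLine(p,cv2.DIST_L2,0,.01,.01).ravel()
    if (x0-c[0])*vx+(y0-c[1])*vy<0: vx,vy=-vx,-vy
    off=((c[0]-x0)*vy-(c[1]-y0)*vx)*.5
    return np.round((xy[0]+(c[0]-n/2)*.0005,xy[1]-(c[1]-n/2)*.0005),4),round(rad*.5,1),round(float(np.degrees(np.arctan2(-vy,vx))),1),"radial",round(float(np.degrees(np.arctan2(-(y0-c[1]),x0-c[0]))),1),len(p),"off",round(float(off),1)
E
python3 - <<'E'
from bot import *
import json
cm=json.load(open("w4.json"));im=cv2.imread("pics/w4.png")
for n,u,v in(("A",376,128),("B",266,162)):
    x=cast(cm,u,v,.095,True);print(n,np.round(x,4),bottle(im,cm,x[:2],dbg=f"pics/d{n}.png"))
a=np.hstack([cv2.imread("pics/dA.png"),cv2.imread("pics/dB.png")]);cv2.imwrite("pics/dAB.png",a)
cs=r.camera_model("side");i2=cv2.imread("pics/side0.png")
for n,x in(("A",(.5678,-.0991)),("B",(.4697,-.1237)),("C",(.491,.0192))):print(n,bottle(i2,cs,x,fish=False))
E
```

```text
A [ 0.5701 -0.1058  0.095 ] (array([ 0.5686, -0.1033]), 20.3, -0.8, 'radial', -14.2, 638, 'off', 2.1)
B [ 0.473  -0.1283  0.095 ] (array([ 0.4746, -0.1241]), 19.0, 154.3, 'radial', -167.2, 615, 'off', -6.1)
A ((0.5676375587463378, -0.12406096801757813), 40.35813903808594, None)
B (array([ 0.4625, -0.1157]), 32.8, -18.3, 'radial', -101.5, 501, 'off', 8.0)
C (array([0.4932, 0.0299]), 29.4, 56.0, 'radial', -22.1, 534, 'off', 4.9)
```

View pics/dAB.png

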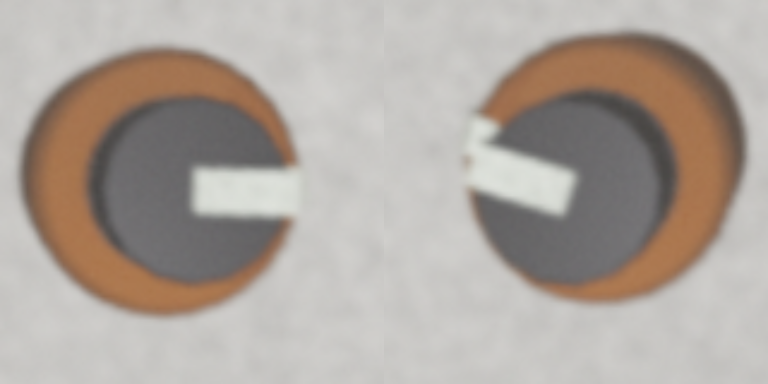

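```bash
sed -i 's/dark=((hsv.*/dark=((hsv[...,2]<135)\&(hsv[...,1]<60)\&(hsv[...,2]>78)).astype(np.uint8)/; s/<17\/.5/<15\/.5/' bot.py
python3 - <<'E'
from bot import *
from plan import *
import json
cm=json.load(open("w4.json"));im=cv2.imread("pics/w4.png")
for n,u,v in(("A",376,128),("B",266,162)):
    x=cast(cm,u,v,.095,True);print(n,bottle(im,cm,x[:2]))
c=[.5185,-.1590,.2905,85.7]
c=np.round(here(),4).tolist();print(c)
plan([(.5707,-.1053,.20,-1,62,11),(.5707,-.1053,.140,-1,62,5)],start=c)
E
```

```text
A (array([ 0.5695, -0.1042]), 20.5, -1.4, 'radial', -9.9, 596, 'off', 1.1)
B (array([ 0.4723, -0.1272]), 20.8, 160.6, 'radial', 174.1, 620, 'off', -1.7)
[0.5191, -0.1591, 0.2903, 85.6489]
8 rows, end row: tx 1.67 ty 1.38 tz 2.63 twist 10.5 grip 62
3 rows, end row: tx 0.75 ty -0.33 tz 0.98 twist 3.94 grip 62
5 rows, end row: tx -0.0 ty 0.0 tz 2.4 twist 0.0 grip 62
end [ 0.5708 -0.1053  0.14   -0.9911]
```

{"api": "play_rows", "payload": {
  "increments": [
    {"tx":0.21,"ty":0.17,"tz":0.1,"twist":1.31,"grip":62},
    {"tx":0.42,"ty":0.34,"tz":0.3,"twist":2.62,"grip":62},
    {"tx":0.63,"ty":0.51,"tz":0.6,"twist":3.94,"grip":62},
    {"tx":0.84,"ty":0.69,"tz":0.9,"twist":5.25,"grip":62},
    {"tx":1.04,"ty":0.86,"tz":1.2,"twist":6.56,"grip":62},
    {"tx":1.25,"ty":1.03,"tz":1.5,"twist":7.87,"grip":62},
    {"tx":1.46,"ty":1.2,"tz":1.7,"twist":9.2,"grip":62},
    {"tx":1.67,"ty":1.38,"tz":1.83,"twist":10.5,"grip":62}
  ]
}}

```text
clock: 15.35
position: [0.5597, -0.1219, 0.2432]
tool_rot: [180.0, -0.0, 22.2]
force: [0.0, 0.9, 0.5]
opening: 0.726
```

{"api": "play_rows", "payload": {
  "increments": [
    {"tx":0.25,"ty":-0.11,"tz":0.3,"twist":1.3,"grip":62},
    {"tx":0.5,"ty":-0.22,"tz":0.6,"twist":2.6,"grip":62},
    {"tx":0.75,"ty":-0.33,"tz":0.98,"twist":3.94,"grip":62},
    {"tx":0.75,"ty":-0.33,"tz":0.98,"twist":3.94,"grip":62},
    {"tx":0.75,"ty":-0.33,"tz":0.98,"twist":3.94,"grip":62},
    {"tx":0.75,"ty":-0.33,"tz":0.98,"twist":3.94,"grip":62}
  ]
}}

```text
clock: 15.95
position: [0.573, -0.1071, 0.2193]
tool_rot: [180.0, -0.1, -1.0]
force: [-0.1, 0.0, 0.0]
opening: 0.728
```

```bash
python3 - <<'E'
from bot import *
from plan import *
c=here();cm=r.camera_model("wrist");im=r.snapshot("wrist");cv2.imwrite("pics/w5.png",im)
print(np.round(c,4),bottle(im,cm,(.5707,-.1053),dbg="pics/dA2.png"))
a=np.hstack([cv2.resize(im,None,fx=.6,fy=.6)[:,:],cv2.copyMakeBorder(cv2.imread("pics/dA2.png")[:240],0,0,0,0,0)]);cv2.imwrite("pics/dA3.png",np.hstack([im[:384],cv2.imread("pics/dA2.png")])[:,240:])
E
```

```text
[ 0.573  -0.1071  0.2193 -0.9813] (array([ 0.5742, -0.1053]), 22.6, -2.0, 'radial', 1.3, 805, 'off', -0.3)
```

View pics/dA3.png

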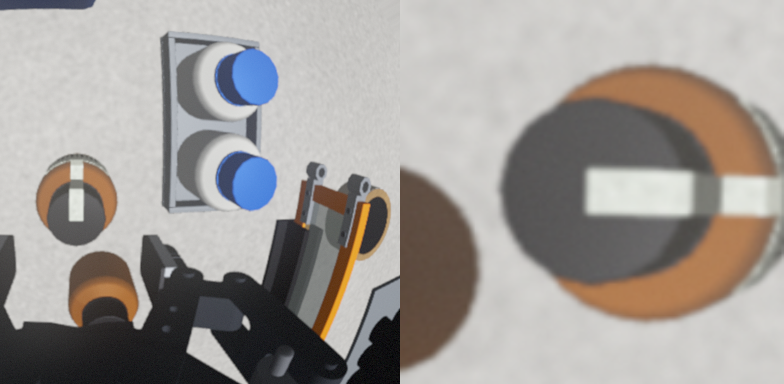

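{"api": "play_rows", "payload": {
  "increments": [
    {"tx":-0.05,"ty":-0.05,"tz":0.5,"twist":0,"grip":62},
    {"tx":-0.05,"ty":-0.05,"tz":1.3,"twist":0,"grip":62},
    {"tx":-0.05,"ty":-0.05,"tz":2.1,"twist":0,"grip":62},
    {"tx":-0.05,"ty":-0.05,"tz":2.8,"twist":0,"grip":62},
    {"tx":-0.05,"ty":-0.05,"tz":3.17,"twist":0,"grip":62},
    {"tx":-0.05,"ty":-0.05,"tz":3.17,"twist":0,"grip":62},
    {"tx":-0.05,"ty":-0.05,"tz":3.17,"twist":0,"grip":62}
  ]
}}

```text
clock: 16.7
position: [0.5717, -0.1055, 0.1401]
tool_rot: [180.0, -0.1, -1.1]
force: [0.4, -0.0, -0.3]
opening: 0.732
```

{"api": "play_rows", "payload": {
  "increments": [
    {"tx":0,"ty":0,"tz":0,"twist":0,"grip":30},
    {"tx":0,"ty":0,"tz":0,"twist":0,"grip":30},
    {"tx":0,"ty":0,"tz":0,"twist":0,"grip":30},
    {"tx":0,"ty":0,"tz":0,"twist":0,"grip":30},
    {"tx":0,"ty":0,"tz":0,"twist":0,"grip":30},
    {"tx":0,"ty":0,"tz":0,"twist":0,"grip":30}
  ]
}}

```text
clock: 17.3
position: [0.5722, -0.1057, 0.1408]
tool_rot: [180.0, -0.2, -1.1]
force: [-1.0, -0.7, 6.4]
opening: 0.453
```

{"api": "play_rows", "payload": {
  "increments": [
    {"tx":0,"ty":0,"tz":-0.4,"twist":0,"grip":30},
    {"tx":0,"ty":0,"tz":-1.2,"twist":0,"grip":30},
    {"tx":0,"ty":0,"tz":-2.2,"twist":0,"grip":30},
    {"tx":0,"ty":0,"tz":-3.3,"twist":0,"grip":30},
    {"tx":0,"ty":0,"tz":-4.5,"twist":0,"grip":30},
    {"tx":0,"ty":0,"tz":-5.5,"twist":0,"grip":30},
    {"tx":0,"ty":0,"tz":-6,"twist":0,"grip":30},
    {"tx":0,"ty":0,"tz":-6,"twist":0,"grip":30}
  ]
}}

```text
clock: 18.1
position: [0.572, -0.1053, 0.2916]
tool_rot: [180.0, -0.2, -1.1]
force: [0.2, 0.1, -3.4]
opening: 0.452
```

```bash
python3 - <<'E'
from plan import *
c=np.round(here(),4).tolist();print(c)
plan([(.5758,.2177,.29,86,30,15)],start=c)
E
```

```text
[0.572, -0.1053, 0.2916, -1.0564]
8 rows, end row: tx -0.05 ty -6.89 tz 0.03 twist -7.74 grip 30
7 rows, end row: tx 4.35 ty -4.18 tz 0.03 twist -6.77 grip 30
end [ 0.5759  0.2178  0.2901 86.0036]
```

{"api": "play_rows", "payload": {
  "increments": [
    {"tx":0,"ty":-0.4,"tz":0,"twist":-0.5,"grip":30},
    {"tx":0,"ty":-1.2,"tz":0,"twist":-1.5,"grip":30},
    {"tx":0,"ty":-2.2,"tz":0,"twist":-2.7,"grip":30},
    {"tx":0,"ty":-3.3,"tz":0,"twist":-3.9,"grip":30},
    {"tx":0,"ty":-4.4,"tz":0,"twist":-5.1,"grip":30},
    {"tx":0,"ty":-5.5,"tz":0,"twist":-6.3,"grip":30},
    {"tx":-0.05,"ty":-6.4,"tz":0,"twist":-7.2,"grip":30},
    {"tx":-0.05,"ty":-6.89,"tz":0.03,"twist":-7.74,"grip":30}
  ]
}}

```text
clock: 18.9
position: [0.5721, 0.0688, 0.287]
tool_rot: [-179.8, 0.1, 45.7]
force: [-0.7, -1.1, -3.9]
opening: 0.445
```

{"api": "play_rows", "payload": {
  "increments": [
    {"tx":0.5,"ty":-0.5,"tz":0,"twist":-0.9,"grip":30},
    {"tx":1.3,"ty":-1.2,"tz":0,"twist":-2.2,"grip":30},
    {"tx":2.2,"ty":-2.1,"tz":0,"twist":-3.5,"grip":30},
    {"tx":3.1,"ty":-3,"tz":0,"twist":-4.8,"grip":30},
    {"tx":3.9,"ty":-3.8,"tz":0,"twist":-6,"grip":30},
    {"tx":4.35,"ty":-4.18,"tz":0.03,"twist":-6.77,"grip":30},
    {"tx":4.35,"ty":-4.18,"tz":0.03,"twist":-6.77,"grip":30},
    {"tx":4.35,"ty":-4.18,"tz":0.03,"twist":-6.77,"grip":30}
  ]
}}

```text
clock: 19.7
position: [0.5745, 0.2174, 0.2865]
tool_rot: [-179.9, 0.1, 85.9]
force: [-0.3, -0.1, -3.5]
opening: 0.449
```

```bash
python3 - <<'E'
from plan import *
c=np.round(here(),4).tolist();print(c)
plan([(.5758,.2182,.1530,86,30,8)],start=c)
E
```

```text
[0.5745, 0.2174, 0.2865, 85.9403]
8 rows, end row: tx 0.04 ty 0.05 tz 5.34 twist -0.01 grip 30
end [ 0.5758  0.2183  0.153  86.0003]
```

{"api": "play_rows", "payload": {
  "increments": [
    {"tx":0.04,"ty":0.05,"tz":0.8,"twist":0,"grip":30},
    {"tx":0.04,"ty":0.05,"tz":2,"twist":0,"grip":30},
    {"tx":0.04,"ty":0.05,"tz":3.3,"twist":0,"grip":30},
    {"tx":0.04,"ty":0.05,"tz":4.3,"twist":0,"grip":30},
    {"tx":0.04,"ty":0.05,"tz":4.9,"twist":0,"grip":30},
    {"tx":0.04,"ty":0.05,"tz":5.2,"twist":0,"grip":30},
    {"tx":0.04,"ty":0.05,"tz":5.36,"twist":0,"grip":30},
    {"tx":0.04,"ty":0.05,"tz":5.36,"twist":0,"grip":30}
  ]
}}

```text
clock: 20.5
position: [0.5768, 0.2181, 0.154]
tool_rot: [180.0, 0.0, 85.9]
force: [0.2, -0.1, -3.6]
opening: 0.449
```

{"api": "play_rows", "payload": {
  "increments": [
    {"tx":0,"ty":0,"tz":0,"twist":0,"grip":56},
    {"tx":0,"ty":0,"tz":0,"twist":0,"grip":56},
    {"tx":0,"ty":0,"tz":0,"twist":0,"grip":56},
    {"tx":0,"ty":0,"tz":0,"twist":0,"grip":56}
  ]
}}

```text
clock: 20.9
position: [0.5771, 0.219, 0.1548]
tool_rot: [179.9, -0.0, 86.0]
force: [-0.8, -1.7, 0.7]
opening: 0.656
```

{"api": "play_rows", "payload": {
  "increments": [
    {"tx":0,"ty":0,"tz":-0.5,"twist":0,"grip":60},
    {"tx":0,"ty":0,"tz":-1.5,"twist":0,"grip":60},
    {"tx":0,"ty":0,"tz":-3,"twist":0,"grip":60},
    {"tx":0,"ty":0,"tz":-4.6,"twist":0,"grip":60},
    {"tx":0,"ty":0,"tz":-5.5,"twist":0,"grip":60},
    {"tx":0,"ty":0,"tz":-5.5,"twist":0,"grip":60}
  ]
}}

```text
clock: 21.5
position: [0.5785, 0.2195, 0.297]
tool_rot: [179.5, -0.2, 86.0]
force: [0.1, 0.0, -0.1]
opening: 0.705
```

```bash
python3 - <<'E'
from plan import *
c=np.round(here(),4).tolist();print(c)
plan([(.491,.019,.23,62,62,8)],start=c)
E
```

```text
[0.5785, 0.2195, 0.297, 85.9972]
8 rows, end row: tx -8.24 ty -2.93 tz 2.68 twist 4.0 grip 62
end [4.91000e-01 1.91000e-02 2.30000e-01 6.19972e+01]
```

{"api": "play_rows", "payload": {
  "increments": [
    {"tx":-0.8,"ty":-0.3,"tz":0,"twist":0.5,"grip":62},
    {"tx":-2.2,"ty":-0.8,"tz":0.3,"twist":1.2,"grip":62},
    {"tx":-3.8,"ty":-1.4,"tz":0.8,"twist":2,"grip":62},
    {"tx":-5.4,"ty":-1.95,"tz":1.4,"twist":2.8,"grip":62},
    {"tx":-7,"ty":-2.5,"tz":2,"twist":3.5,"grip":62},
    {"tx":-8.24,"ty":-2.93,"tz":2.5,"twist":4,"grip":62},
    {"tx":-8.24,"ty":-2.93,"tz":2.5,"twist":4,"grip":62},
    {"tx":-8.24,"ty":-2.93,"tz":2.5,"twist":4,"grip":62}
  ]
}}

```text
clock: 22.3
position: [0.4885, 0.0179, 0.2286]
tool_rot: [-179.9, 0.0, 61.9]
force: [0.4, 0.9, -0.8]
opening: 0.724
```

{"api": "play_rows", "payload": {
  "increments": [
    {"tx":0,"ty":0,"tz":0,"twist":0,"grip":62},
    {"tx":0,"ty":0,"tz":0,"twist":0,"grip":62},
    {"tx":0,"ty":0,"tz":0,"twist":0,"grip":62}
  ]
}}

```text
clock: 22.6
position: [0.4899, 0.0192, 0.2292]
tool_rot: [180.0, -0.0, 62.1]
force: [0.4, -0.5, -0.4]
opening: 0.725
```

```bash
python3 - <<'E'
from bot import *
from plan import *
c=here();cm=r.camera_model("wrist");im=r.snapshot("wrist");cv2.imwrite("pics/w6.png",im)
x=np.array((.491,.0192));print(np.round(c,4))
print(bottle(im,cm,x,dbg="pics/dC.png"))
cv2.imwrite("pics/dC3.png",np.hstack([im[:384,100:516],cv2.imread("pics/dC.png")]))
E
```

```text
[4.89900e-01 1.92000e-02 2.29200e-01 6.20868e+01]
(array([0.4918, 0.0189]), 19.8, 54.2, 'radial', 54.7, 657, 'off', -0.1)
```

View pics/dC3.png

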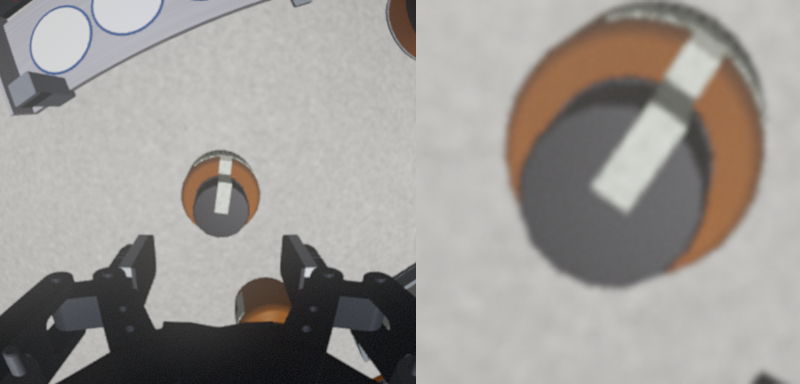

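```bash
python3 - <<'E'
from plan import *
c=[.4899,.0192,.2292,62.09]
plan([(.4915,.0185,.140,54.4,62,8)],start=c)
plan([(.498,.2235,.29,85.7,30,8)],start=[.4915,.0185,.2908,54.4])
E
```

```text
8 rows, end row: tx 0.01 ty 0.07 tz 3.57 twist 1.28 grip 62
end [4.916e-01 1.860e-02 1.400e-01 5.441e+01]
8 rows, end row: tx 6.82 ty -4.56 tz 0.03 twist -5.22 grip 30
end [ 0.4981  0.2235  0.2901 85.72  ]
```

{"api": "play_rows", "payload": {
  "increments": [
    {"tx":0.01,"ty":0.07,"tz":0.5,"twist":0.64,"grip":62},
    {"tx":0.01,"ty":0.07,"tz":1.3,"twist":1.28,"grip":62},
    {"tx":0.01,"ty":0.07,"tz":2.3,"twist":1.28,"grip":62},
    {"tx":0.01,"ty":0.07,"tz":3.1,"twist":1.28,"grip":62},
    {"tx":0.01,"ty":0.07,"tz":3.57,"twist":1.28,"grip":62},
    {"tx":0.01,"ty":0.07,"tz":3.57,"twist":1.28,"grip":62},
    {"tx":0.01,"ty":0.07,"tz":3.57,"twist":1.28,"grip":62}
  ]
}}

```text
clock: 23.35
position: [0.4911, 0.018, 0.1398]
tool_rot: [-180.0, 0.0, 54.3]
force: [-0.3, 0.5, -0.3]
opening: 0.724
```

{"api": "play_rows", "payload": {
  "increments": [
    {"tx":0,"ty":0,"tz":0,"twist":0,"grip":30},
    {"tx":0,"ty":0,"tz":0,"twist":0,"grip":30},
    {"tx":0,"ty":0,"tz":0,"twist":0,"grip":30},
    {"tx":0,"ty":0,"tz":0,"twist":0,"grip":30},
    {"tx":0,"ty":0,"tz":0,"twist":0,"grip":30},
    {"tx":0,"ty":0,"tz":0,"twist":0,"grip":30}
  ]
}}

```text
clock: 23.95
position: [0.4918, 0.0179, 0.1409]
tool_rot: [179.9, -0.1, 54.3]
force: [-0.0, 0.7, 5.6]
opening: 0.445
```

{"api": "play_rows", "payload": {
  "increments": [
    {"tx":0,"ty":0,"tz":-0.4,"twist":0,"grip":30},
    {"tx":0,"ty":0,"tz":-1.2,"twist":0,"grip":30},
    {"tx":0,"ty":0,"tz":-2.2,"twist":0,"grip":30},
    {"tx":0,"ty":0,"tz":-3.3,"twist":0,"grip":30},
    {"tx":0,"ty":0,"tz":-4.5,"twist":0,"grip":30},
    {"tx":0,"ty":0,"tz":-5.5,"twist":0,"grip":30},
    {"tx":0,"ty":0,"tz":-6,"twist":0,"grip":30},
    {"tx":0,"ty":0,"tz":-6,"twist":0,"grip":30}
  ]
}}

```text
clock: 24.75
position: [0.4915, 0.0177, 0.2917]
tool_rot: [179.8, -0.1, 54.3]
force: [0.9, 0.5, -4.0]
opening: 0.45
```

{"api": "play_rows", "payload": {
  "increments": [
    {"tx":0.6,"ty":-0.4,"tz":0,"twist":-0.5,"grip":30},
    {"tx":1.7,"ty":-1.1,"tz":0,"twist":-1.3,"grip":30},
    {"tx":3,"ty":-2,"tz":0,"twist":-2.3,"grip":30},
    {"tx":4.3,"ty":-2.9,"tz":0,"twist":-3.3,"grip":30},
    {"tx":5.6,"ty":-3.7,"tz":0,"twist":-4.3,"grip":30},
    {"tx":6.5,"ty":-4.3,"tz":0,"twist":-5,"grip":30},
    {"tx":6.82,"ty":-4.56,"tz":0.03,"twist":-5.22,"grip":30},
    {"tx":6.82,"ty":-4.56,"tz":0.03,"twist":-5.22,"grip":30}
  ]
}}

```text
clock: 25.55
position: [0.4968, 0.2234, 0.2874]
tool_rot: [-179.9, 0.1, 85.7]
force: [-0.3, -0.0, -4.9]
opening: 0.451
```

{"api": "play_rows", "payload": {
  "increments": [
    {"tx":0,"ty":0,"tz":0,"twist":0,"grip":30},
    {"tx":0,"ty":0,"tz":0,"twist":0,"grip":30},
    {"tx":0,"ty":0,"tz":0,"twist":0,"grip":30}
  ]
}}

```text
clock: 25.85
position: [0.4976, 0.2214, 0.2889]
tool_rot: [-180.0, 0.0, 85.5]
force: [-0.0, 0.6, -3.6]
opening: 0.447
```

```bash
python3 - <<'E'
from plan import *
c=np.round(here(),4).tolist();print(c)
plan([(.498,.2235,.1535,85.7,30,8)],start=c)
plan([(.4713,-.1275,.23,-14,62,16)],start=[.498,.2235,.292,85.7])
E
```

```text
[0.4976, 0.2214, 0.2889, 85.5151]
8 rows, end row: tx 0.08 ty 0.01 tz 5.42 twist -0.03 grip 30
end [ 0.498   0.2234  0.1534 85.6951]
8 rows, end row: tx -7.04 ty -0.01 tz 1.24 twist 8.31 grip 62
8 rows, end row: tx -4.54 ty 5.38 tz 1.24 twist 8.31 grip 62
end [  0.4713  -0.1275   0.23   -14.02  ]
```

{"api": "play_rows", "payload": {
  "increments": [
    {"tx":0.05,"ty":0,"tz":0.8,"twist":0,"grip":30},
    {"tx":0.05,"ty":0,"tz":2,"twist":0,"grip":30},
    {"tx":0.05,"ty":0,"tz":3.3,"twist":0,"grip":30},
    {"tx":0.05,"ty":0,"tz":4.3,"twist":0,"grip":30},
    {"tx":0.05,"ty":0,"tz":4.9,"twist":0,"grip":30},
    {"tx":0.05,"ty":0,"tz":5.2,"twist":0,"grip":30},
    {"tx":0.05,"ty":0,"tz":5.42,"twist":0,"grip":30},
    {"tx":0.05,"ty":0,"tz":5.42,"twist":0,"grip":30}
  ]
}}

```text
clock: 26.65
position: [0.4982, 0.2238, 0.1539]
tool_rot: [180.0, -0.0, 85.6]
force: [-0.2, -0.3, -3.8]
opening: 0.449
```

{"api": "play_rows", "payload": {
  "increments": [
    {"tx":0,"ty":0,"tz":0,"twist":0,"grip":56},
    {"tx":0,"ty":0,"tz":0,"twist":0,"grip":56},
    {"tx":0,"ty":0,"tz":0,"twist":0,"grip":56},
    {"tx":0,"ty":0,"tz":0,"twist":0,"grip":56}
  ]
}}

```text
clock: 27.05
position: [0.4982, 0.2242, 0.1542]
tool_rot: [179.9, -0.0, 85.6]
force: [-1.5, 0.0, 0.4]
opening: 0.653
```

{"api": "play_rows", "payload": {
  "increments": [
    {"tx":0,"ty":0,"tz":-0.5,"twist":0,"grip":58},
    {"tx":0,"ty":0,"tz":-1.5,"twist":0,"grip":58},
    {"tx":0,"ty":0,"tz":-3,"twist":0,"grip":58},
    {"tx":0,"ty":0,"tz":-4.6,"twist":0,"grip":58},
    {"tx":0,"ty":0,"tz":-5.5,"twist":0,"grip":58},
    {"tx":0,"ty":0,"tz":-5.5,"twist":0,"grip":58}
  ]
}}

```text
clock: 27.65
position: [0.4997, 0.2249, 0.2953]
tool_rot: [179.6, -0.2, 85.6]
force: [0.9, -0.0, -0.6]
opening: 0.682
```

{"api": "play_rows", "payload": {
  "increments": [
    {"tx":-0.6,"ty":0,"tz":0,"twist":0.8,"grip":62},
    {"tx":-1.5,"ty":0,"tz":0.1,"twist":1.9,"grip":62},
    {"tx":-2.5,"ty":0,"tz":0.3,"twist":3.1,"grip":62},
    {"tx":-3.5,"ty":0,"tz":0.5,"twist":4.3,"grip":62},
    {"tx":-4.5,"ty":0,"tz":0.7,"twist":5.5,"grip":62},
    {"tx":-5.5,"ty":0,"tz":0.9,"twist":6.7,"grip":62},
    {"tx":-6.3,"ty":0,"tz":1.1,"twist":7.6,"grip":62},
    {"tx":-7.04,"ty":-0.01,"tz":1.24,"twist":8.31,"grip":62}
  ]
}}

```text
clock: 28.45
position: [0.4832, 0.0474, 0.2585]
tool_rot: [-179.9, 0.1, 35.6]
force: [0.0, -0.6, -0.4]
opening: 0.724
```

{"api": "play_rows", "payload": {
  "increments": [
    {"tx":-0.7,"ty":0.8,"tz":0.2,"twist":1.2,"grip":62},
    {"tx":-1.4,"ty":1.6,"tz":0.4,"twist":2.5,"grip":62},
    {"tx":-2.2,"ty":2.6,"tz":0.6,"twist":3.8,"grip":62},
    {"tx":-3,"ty":3.6,"tz":0.8,"twist":5.1,"grip":62},
    {"tx":-3.8,"ty":4.5,"tz":1,"twist":6.4,"grip":62},
    {"tx":-4.54,"ty":5.38,"tz":1.24,"twist":7.6,"grip":62},
    {"tx":-4.54,"ty":5.38,"tz":1.24,"twist":8.31,"grip":62},
    {"tx":-4.54,"ty":5.38,"tz":1.24,"twist":8.31,"grip":62}
  ]
}}

```text
clock: 29.25
position: [0.4698, -0.1276, 0.2277]
tool_rot: [-180.0, 0.1, -14.2]
force: [-0.1, 0.3, 0.8]
opening: 0.727
```

{"api": "play_rows", "payload": {
  "increments": [
    {"tx":0,"ty":0,"tz":0,"twist":0,"grip":62},
    {"tx":0,"ty":0,"tz":0,"twist":0,"grip":62},
    {"tx":0,"ty":0,"tz":0,"twist":0,"grip":62}
  ]
}}

```text
clock: 29.55
position: [0.4707, -0.1264, 0.2289]
tool_rot: [-180.0, -0.0, -14.0]
force: [0.1, -0.1, -0.5]
opening: 0.726
```

```bash
python3 - <<'E'
from bot import *
from plan import *
c=here();cm=r.camera_model("wrist");im=r.snapshot("wrist");cv2.imwrite("pics/w7.png",im)
x=np.array((.4713,-.1275));print(np.round(c,4))
print(bottle(im,cm,x,dbg="pics/dB.png"))
cv2.imwrite("pics/dB3.png",np.hstack([im[:384,100:516],cv2.imread("pics/dB.png")]))
E
```

```text
[  0.4707  -0.1264   0.2289 -13.9848]
(array([ 0.4702, -0.128 ]), 19.5, 162.4, 'radial', 161.9, 596, 'off', 0.1)
```

View pics/dB3.png

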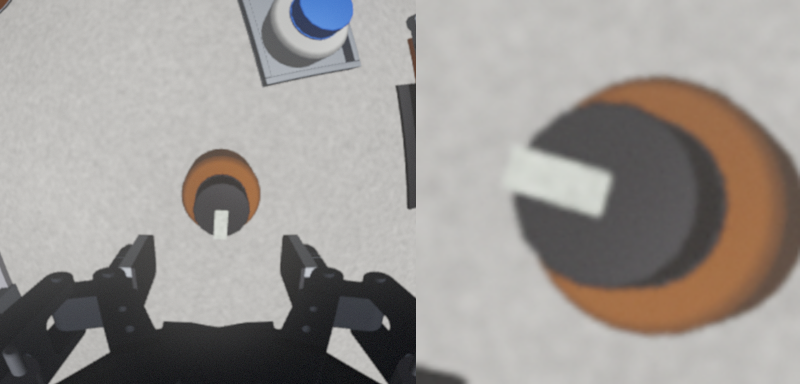

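```bash
python3 - <<'E'
from plan import *
plan([(.4704,-.1277,.140,-17.3,62,8)],start=[.4707,-.1268,.229,-14.0])
plan([(.4202,.2294,.29,-94.3,30,15)],start=[.4704,-.1277,.2908,-17.3])
E
```

```text
8 rows, end row: tx -0.0 ty 0.04 tz 3.56 twist 0.55 grip 62
end [  0.4705  -0.1278   0.14   -17.3   ]
8 rows, end row: tx -3.29 ty -6.96 tz 0.02 twist 6.84 grip 30
7 rows, end row: tx -6.16 ty -2.7 tz 0.01 twist 5.99 grip 30
end [  0.4202   0.2294   0.2901 -94.28  ]
```

{"api": "play_rows", "payload": {
  "increments": [
    {"tx":0,"ty":0.04,"tz":0.5,"twist":0.55,"grip":62},
    {"tx":0,"ty":0.04,"tz":1.3,"twist":0.55,"grip":62},
    {"tx":0,"ty":0.04,"tz":2.3,"twist":0.55,"grip":62},
    {"tx":0,"ty":0.04,"tz":3.1,"twist":0.55,"grip":62},
    {"tx":0,"ty":0.04,"tz":3.56,"twist":0.55,"grip":62},
    {"tx":0,"ty":0.04,"tz":3.56,"twist":0.55,"grip":62},
    {"tx":0,"ty":0.04,"tz":3.56,"twist":0.55,"grip":62}
  ]
}}

```text
clock: 30.3
position: [0.4678, -0.1378, 0.1403]
tool_rot: [-179.5, -0.0, -16.6]
force: [0.3, -0.6, 0.6]
opening: 0.726
```

{"api": "play_rows", "payload": {
  "increments": [
    {"tx":0,"ty":0,"tz":0,"twist":0,"grip":30},
    {"tx":0,"ty":0,"tz":0,"twist":0,"grip":30},
    {"tx":0,"ty":0,"tz":0,"twist":0,"grip":30},
    {"tx":0,"ty":0,"tz":0,"twist":0,"grip":30},
    {"tx":0,"ty":0,"tz":0,"twist":0,"grip":30},
    {"tx":0,"ty":0,"tz":0,"twist":0,"grip":30}
  ]
}}

```text
clock: 30.9
position: [0.4689, -0.1374, 0.1414]
tool_rot: [-179.4, -0.2, -16.6]
force: [0.3, 3.4, 6.2]
opening: 0.459
```

{"api": "play_rows", "payload": {
  "increments": [
    {"tx":0,"ty":0,"tz":-0.4,"twist":0,"grip":30},
    {"tx":0,"ty":0,"tz":-1.2,"twist":0,"grip":30},
    {"tx":0,"ty":0,"tz":-2.2,"twist":0,"grip":30},
    {"tx":0,"ty":0,"tz":-3.3,"twist":0,"grip":30},
    {"tx":0,"ty":0,"tz":-4.5,"twist":0,"grip":30},
    {"tx":0,"ty":0,"tz":-5.5,"twist":0,"grip":30},
    {"tx":0,"ty":0,"tz":-6,"twist":0,"grip":30},
    {"tx":0,"ty":0,"tz":-6,"twist":0,"grip":30}
  ]
}}

```text
clock: 31.7
position: [0.4676, -0.1398, 0.2921]
tool_rot: [-179.6, -0.2, -16.6]
force: [1.1, -0.2, -3.4]
opening: 0.453
```

{"api": "play_rows", "payload": {
  "increments": [
    {"tx":-0.2,"ty":-0.45,"tz":0,"twist":0.5,"grip":30},
    {"tx":-0.6,"ty":-1.3,"tz":0,"twist":1.3,"grip":30},
    {"tx":-1.1,"ty":-2.3,"tz":0,"twist":2.3,"grip":30},
    {"tx":-1.6,"ty":-3.3,"tz":0,"twist":3.3,"grip":30},
    {"tx":-2.1,"ty":-4.4,"tz":0,"twist":4.3,"grip":30},
    {"tx":-2.6,"ty":-5.4,"tz":0,"twist":5.3,"grip":30},
    {"tx":-3,"ty":-6.3,"tz":0,"twist":6.2,"grip":30},
    {"tx":-3.29,"ty":-6.96,"tz":0.02,"twist":6.84,"grip":30}
  ]
}}

```text
clock: 32.5
position: [0.2934, -0.2269, 0.2883]
tool_rot: [-172.4, 1.3, -42.8]
force: [0.6, -0.6, -2.9]
opening: 0.453
```

{"api": "play_rows", "payload": {
  "increments": [
    {"tx":-0.8,"ty":-0.35,"tz":0,"twist":0.9,"grip":30},
    {"tx":-1.8,"ty":-0.8,"tz":0,"twist":1.9,"grip":30},
    {"tx":-3,"ty":-1.3,"tz":0,"twist":3,"grip":30},
    {"tx":-4.2,"ty":-1.84,"tz":0,"twist":4.1,"grip":30},
    {"tx":-5.4,"ty":-2.35,"tz":0,"twist":5.2,"grip":30},
    {"tx":-6.16,"ty":-2.7,"tz":0.01,"twist":5.99,"grip":30},
    {"tx":-6.16,"ty":-2.7,"tz":0.01,"twist":5.99,"grip":30},
    {"tx":-6.16,"ty":-2.7,"tz":0.01,"twist":5.99,"grip":30}
  ]
}}

```text
clock: 33.3
position: [0.0673, -0.1403, 0.2979]
tool_rot: [-172.0, 5.6, -77.1]
force: [0.4, 0.4, -2.9]
opening: 0.451
```

{"api": "play_rows", "payload": {
  "increments": [
    {"tx":0,"ty":0,"tz":0,"twist":0,"grip":30},
    {"tx":0,"ty":0,"tz":0,"twist":0,"grip":30},
    {"tx":0,"ty":0,"tz":0,"twist":0,"grip":30}
  ]
}}

```text
clock: 33.6
position: [0.0697, -0.1435, 0.2992]
tool_rot: [-171.9, 5.4, -76.7]
force: [-0.3, -0.5, -2.7]
opening: 0.452
```

```bash
python3 - <<'E'
from plan import *
c=np.round(here(),4).tolist();print(c)
plan([(.4202,.2294,.1530,-94.3,30,8)],start=c)
E
```

```text
[0.0697, -0.1435, 0.2992, -76.7337]
8 rows, end row: tx -11.3 ty -17.07 tz 5.85 twist 2.93 grip 30
end [  0.4202   0.2294   0.153  -94.3137]
```

```bash
python3 - <<'E'
from plan import *
s=r.observe();print(np.round(s["joint_positions"],1),np.round(s["tool_rot"],2),np.round(s["position"],4),s["clock"],s["opening"])
E
```

```text
[-76.8 -19.6 -41.7  73.3   8.1 179.9] [-171.87    5.37  -76.73] [ 0.0697 -0.1435  0.2992] 33.6 0.45179921329289907
```

{"api": "play_rows", "payload": {
  "increments": [
    {"tx":0,"ty":0,"tz":0,"twist":-1,"grip":30},
    {"tx":0,"ty":0,"tz":0,"twist":-2,"grip":30},
    {"tx":0,"ty":0,"tz":0,"twist":-3,"grip":30},
    {"tx":0,"ty":0,"tz":0,"twist":-3,"grip":30},
    {"tx":0,"ty":0,"tz":0,"twist":-3,"grip":30}
  ]
}}

```text
clock: 34.1
position: [0.0695, -0.1432, 0.2992]
tool_rot: [-170.6, 2.7, -59.0]
force: [0.4, -0.2, -2.3]
opening: 0.452
```

```bash
python3 - <<'E'
from plan import *
s=r.observe();print(np.round(s["joint_positions"],1),np.round(s["tool_rot"],2),np.round(s["position"],4),s["clock"],s["opening"])
E
```

```text
[-76.8 -19.6 -41.7  73.4   8.1 162.1] [-170.62    2.68  -59.04] [ 0.0695 -0.1432  0.2992] 34.1 0.4522100586429985
```

{"api": "play_rows", "payload": {
  "increments": [
    {"tx":0,"ty":0,"tz":0,"twist":-1.4,"grip":30},
    {"tx":0,"ty":0,"tz":0,"twist":-2.8,"grip":30},
    {"tx":0,"ty":0,"tz":0,"twist":-4.2,"grip":30},
    {"tx":0,"ty":0,"tz":0,"twist":-5.6,"grip":30},
    {"tx":0,"ty":0,"tz":0,"twist":-7,"grip":30},
    {"tx":0,"ty":0,"tz":0,"twist":-8.4,"grip":30},
    {"tx":0,"ty":0,"tz":0,"twist":-9.8,"grip":30},
    {"tx":0,"ty":0,"tz":0,"twist":-10,"grip":30}
  ]
}}

```text
clock: 34.9
position: [0.0693, -0.1429, 0.2992]
tool_rot: [-173.0, -6.8, 0.4]
force: [-0.4, 0.0, -2.1]
opening: 0.45
```

```bash
cat >> plan.py <<'E'
from scipy.spatial.transform import Rotation
def tool():
    s=r.observe();R=Rotation.from_euler("xyz",s["tool_rot"],degrees=True).as_matrix()
    return s,R
def local(R,d): return np.round(R.T@np.array(d)/.025,2)
def show():
    s,R=tool();print(np.round(s["joint_positions"],1),"pos",np.round(s["position"],4),"rot",np.round(s["tool_rot"],2),"h",np.round(R[:2,2],3),"t",s["clock"])
    return s,R
E
python3 - <<'E'
from plan import *
s,R=show();print(local(R,np.array([.32,-.30,.30])-s["position"]))
E
```

```text
[-76.8 -19.7 -41.7  73.4   8.1 102. ] pos [ 0.0693 -0.1429  0.2992] rot [-172.98   -6.77    0.37] h [0.116 0.123] t 34.9
[9.92 6.44 0.36]
```

Move out to azimuth about -43°, twisting on towards the other wrist limit.

{"api": "play_rows", "payload": {
  "increments": [
    {"tx":1.3,"ty":0.8,"tz":0,"twist":-1.3,"grip":30},
    {"tx":2.6,"ty":1.6,"tz":0.1,"twist":-2.6,"grip":30},
    {"tx":3.9,"ty":2.5,"tz":0.15,"twist":-4,"grip":30},
    {"tx":5.2,"ty":3.3,"tz":0.2,"twist":-5.3,"grip":30},
    {"tx":6.5,"ty":4.2,"tz":0.25,"twist":-6.6,"grip":30},
    {"tx":7.8,"ty":5,"tz":0.3,"twist":-8,"grip":30},
    {"tx":9,"ty":5.8,"tz":0.33,"twist":-9.3,"grip":30},
    {"tx":9.92,"ty":6.44,"tz":0.36,"twist":-10.6,"grip":30}
  ]
}}

```text
clock: 35.7
position: [0.3221, -0.3008, 0.2994]
tool_rot: [177.0, -9.3, 64.8]
force: [-0.5, 0.5, -2.8]
opening: 0.453
```

{"api": "play_rows", "payload": {
  "increments": [
    {"tx":0,"ty":0,"tz":0,"twist":-1.4,"grip":30},
    {"tx":0,"ty":0,"tz":0,"twist":-2.8,"grip":30},
    {"tx":0,"ty":0,"tz":0,"twist":-4.2,"grip":30},
    {"tx":0,"ty":0,"tz":0,"twist":-5.6,"grip":30},
    {"tx":0,"ty":0,"tz":0,"twist":-7,"grip":30},
    {"tx":0,"ty":0,"tz":0,"twist":-8.4,"grip":30},
    {"tx":0,"ty":0,"tz":0,"twist":-9.8,"grip":30},
    {"tx":0,"ty":0,"tz":0,"twist":-11.2,"grip":30}
  ]
}}

```text
clock: 36.5
position: [0.32, -0.2997, 0.2995]
tool_rot: [170.3, -0.9, 131.8]
force: [-0.3, 0.3, -3.8]
opening: 0.452
```

{"api": "play_rows", "payload": {
  "increments": [
    {"tx":0,"ty":0,"tz":0,"twist":-1.4,"grip":30},
    {"tx":0,"ty":0,"tz":0,"twist":-2.8,"grip":30},
    {"tx":0,"ty":0,"tz":0,"twist":-4.2,"grip":30},
    {"tx":0,"ty":0,"tz":0,"twist":-5.6,"grip":30},
    {"tx":0,"ty":0,"tz":0,"twist":-7,"grip":30},
    {"tx":0,"ty":0,"tz":0,"twist":-8.4,"grip":30},
    {"tx":0,"ty":0,"tz":0,"twist":-9.8,"grip":30},
    {"tx":0,"ty":0,"tz":0,"twist":-11.2,"grip":30}
  ]
}}

```text
clock: 37.3
position: [0.32, -0.2997, 0.2995]
tool_rot: [175.4, 8.6, -161.4]
force: [-0.1, 0.2, -2.4]
opening: 0.455
```

{"api": "play_rows", "payload": {
  "increments": [
    {"tx":0,"ty":0,"tz":0,"twist":-1.4,"grip":30},
    {"tx":0,"ty":0,"tz":0,"twist":-2.8,"grip":30},
    {"tx":0,"ty":0,"tz":0,"twist":-4.2,"grip":30},
    {"tx":0,"ty":0,"tz":0,"twist":-5.6,"grip":30},
    {"tx":0,"ty":0,"tz":0,"twist":-7,"grip":30},
    {"tx":0,"ty":0,"tz":0,"twist":-8.4,"grip":30},
    {"tx":0,"ty":0,"tz":0,"twist":-9.8,"grip":30},
    {"tx":0,"ty":0,"tz":0,"twist":-11.2,"grip":30}
  ]
}}

```text
clock: 38.1
position: [0.32, -0.2997, 0.2995]
tool_rot: [-173.8, 7.5, -93.5]
force: [0.7, -0.0, -2.6]
opening: 0.455
```

```bash
python3 -c "
from plan import *
show()"
```

```text
[ -48.6    7.1  -19.2   64.7    9.7 -134.8] pos [ 0.32   -0.2997  0.2995] rot [-173.83    7.55  -93.47] h [0.115 0.124] t 38.1
```

{"api": "play_rows", "payload": {
  "increments": [
    {"tx":0,"ty":0,"tz":0,"twist":-1.4,"grip":30},
    {"tx":0,"ty":0,"tz":0,"twist":-2.8,"grip":30},
    {"tx":0,"ty":0,"tz":0,"twist":-4.2,"grip":30},
    {"tx":0,"ty":0,"tz":0,"twist":-5.6,"grip":30},
    {"tx":0,"ty":0,"tz":0,"twist":-7,"grip":30},
    {"tx":0,"ty":0,"tz":0,"twist":-7.5,"grip":30}
  ]
}}

```text
clock: 38.7
position: [0.32, -0.2997, 0.2995]
tool_rot: [-170.3, 1.0, -48.9]
force: [0.2, -0.3, -2.0]
opening: 0.454
```

{"api": "play_rows", "payload": {
  "increments": [
    {"tx":0,"ty":0,"tz":0,"twist":-1,"grip":30},
    {"tx":0,"ty":0,"tz":0,"twist":-1,"grip":30}
  ]
}}

```text
clock: 38.9
position: [0.3387, -0.2802, 0.2998]
tool_rot: [-171.3, 0.0, -44.7]
force: [0.5, -0.3, -2.5]
opening: 0.452
```

```bash
python3 -c "
from plan import *
show()"
```

```text
[ -44.5    6.6  -19.6   63.8    8.7 -179.7] pos [ 0.3387 -0.2802  0.2998] rot [-1.7134e+02  2.0000e-02 -4.4710e+01] h [0.106 0.107] t 38.9
```

{"api": "play_rows", "payload": {
  "increments": [
    {"tx":0,"ty":1,"tz":0,"twist":-1,"grip":30},
    {"tx":0,"ty":2,"tz":0,"twist":-2,"grip":30},
    {"tx":0,"ty":2,"tz":0,"twist":-2,"grip":30}
  ]
}}

```text
clock: 39.2
position: [0.3619, -0.2369, 0.293]
tool_rot: [-174.2, -1.6, -36.7]
force: [-0.2, 0.0, -2.5]
opening: 0.453
```

```bash
python3 -c "
from plan import *
show()"
```

```text
[ -36.5    5.1  -22.2   61.1    5.8 -179.8] pos [ 0.3619 -0.2369  0.293 ] rot [-174.2    -1.62  -36.73] h [0.083 0.064] t 39.2
```

{"api": "play_rows", "payload": {
  "increments": [
    {"tx":-0.1,"ty":1,"tz":0,"twist":1.2,"grip":30},
    {"tx":-0.2,"ty":2.2,"tz":0,"twist":2.4,"grip":30},
    {"tx":-0.3,"ty":3.4,"tz":0,"twist":2.8,"grip":30},
    {"tx":-0.5,"ty":4.6,"tz":0,"twist":2.8,"grip":30},
    {"tx":-0.58,"ty":5.6,"tz":0,"twist":2.8,"grip":30}
  ]
}}

```text
clock: 39.7
position: [0.2723, -0.3378, 0.2788]
tool_rot: [-174.4, 0.1, -54.4]
force: [0.4, -0.1, -3.0]
opening: 0.455
```

{"api": "play_rows", "payload": {
  "increments": [
    {"tx":0,"ty":0,"tz":0,"twist":-1,"grip":30},
    {"tx":0,"ty":0,"tz":0,"twist":-2,"grip":30},
    {"tx":0,"ty":0,"tz":0,"twist":-2,"grip":30}
  ]
}}

```text
clock: 40.0
position: [0.3139, -0.2965, 0.2791]
tool_rot: [-176.7, -1.0, -45.4]
force: [-0.7, -1.2, -2.7]
opening: 0.455
```

```bash
python3 -c "
from plan import *
show()"
```

```text
[ -45.3    5.9  -23.2   59.8    3.3 -179.8] pos [ 0.3139 -0.2965  0.2791] rot [-176.72   -1.03  -45.42] h [0.053 0.027] t 40.0
```

{"api": "play_rows", "payload": {
  "increments": [
    {"tx":-0.1,"ty":1,"tz":-0.2,"twist":1.3,"grip":30},
    {"tx":-0.2,"ty":2.2,"tz":-0.4,"twist":2.6,"grip":30},
    {"tx":-0.4,"ty":3.4,"tz":-0.6,"twist":3.6,"grip":30},
    {"tx":-0.6,"ty":4.6,"tz":-0.6,"twist":3.6,"grip":30},
    {"tx":-0.8,"ty":5.8,"tz":-0.6,"twist":3.6,"grip":30},
    {"tx":-0.98,"ty":6.4,"tz":-0.6,"twist":3.6,"grip":30}
  ]
}}

```text
clock: 40.6
position: [0.1799, -0.3943, 0.2848]
tool_rot: [-176.7, 0.2, -67.4]
force: [1.2, 0.1, -3.5]
opening: 0.459
```

{"api": "play_rows", "payload": {
  "increments": [
    {"tx":0,"ty":0,"tz":0,"twist":-1,"grip":30},
    {"tx":0,"ty":0,"tz":0,"twist":-2,"grip":30},
    {"tx":0,"ty":0,"tz":0,"twist":-2,"grip":30}
  ]
}}

```text
clock: 40.9
position: [0.2297, -0.3629, 0.2849]
tool_rot: [-179.0, -0.4, -58.4]
force: [-0.2, 0.9, -2.5]
opening: 0.45
```

```bash
python3 -c "
from plan import *
show()"
```

```text
[ -58.3    5.9  -22.3   61.4    1.  -179.9] pos [ 0.2297 -0.3629  0.2849] rot [-178.96   -0.42  -58.41] h [0.019 0.003] t 40.9
```

{"api": "play_rows", "payload": {
  "increments": [
    {"tx":-0.1,"ty":1,"tz":0,"twist":1.3,"grip":30},
    {"tx":-0.3,"ty":2.2,"tz":0,"twist":2.6,"grip":30},
    {"tx":-0.6,"ty":3.4,"tz":0,"twist":3.85,"grip":30},
    {"tx":-0.8,"ty":4.6,"tz":0,"twist":3.85,"grip":30},
    {"tx":-1,"ty":5.8,"tz":0,"twist":3.85,"grip":30},
    {"tx":-1.2,"ty":6.54,"tz":0,"twist":3.85,"grip":30}
  ]
}}

```text
clock: 41.5
position: [0.0713, -0.4247, 0.2821]
tool_rot: [-179.0, -0.1, -81.8]
force: [0.6, 0.5, -2.9]
opening: 0.455
```

{"api": "play_rows", "payload": {
  "increments": [
    {"tx":0,"ty":0,"tz":0,"twist":-1.1,"grip":30},
    {"tx":0,"ty":0,"tz":0,"twist":-1.1,"grip":30},
    {"tx":0,"ty":0,"tz":0,"twist":-1.1,"grip":30}
  ]
}}

```text
clock: 41.8
position: [0.0985, -0.4178, 0.282]
tool_rot: [179.8, -0.1, -76.8]
force: [-0.0, -0.7, -3.4]
opening: 0.457
```

```bash
python3 -c "
from plan import *
for i in range(1): show()"
```

```text
[ -76.6    6.1  -22.5   61.3   -0.2 -179.9] pos [ 0.0985 -0.4178  0.282 ] rot [ 1.7984e+02 -1.4000e-01 -7.6760e+01] h [-0.002 -0.003] t 41.8
```

```bash
python3 - <<'E'
from plan import *
plan([(.30,.0,.292,275,30,12),(.4202,.2294,.292,265.7,30,8)],start=[.0985,-.4178,.282,283.2])
E
```

```text
8 rows, end row: tx -9.62 ty -7.78 tz -0.27 twist 0.91 grip 30
4 rows, end row: tx -5.16 ty -3.41 tz -0.13 twist 0.46 grip 30
8 rows, end row: tx -8.72 ty -5.58 tz -0.0 twist 1.55 grip 30
end [4.2010e-01 2.2940e-01 2.9200e-01 2.6568e+02]
```

{"api": "play_rows", "payload": {
  "increments": [
    {"tx":-0.7,"ty":-0.6,"tz":0,"twist":0.3,"grip":30},
    {"tx":-2,"ty":-1.6,"tz":-0.1,"twist":0.5,"grip":30},
    {"tx":-3.3,"ty":-2.7,"tz":-0.1,"twist":0.7,"grip":30},
    {"tx":-4.7,"ty":-3.8,"tz":-0.2,"twist":0.91,"grip":30},
    {"tx":-6,"ty":-4.9,"tz":-0.2,"twist":0.91,"grip":30},
    {"tx":-7.3,"ty":-5.9,"tz":-0.27,"twist":0.91,"grip":30},
    {"tx":-8.5,"ty":-6.9,"tz":-0.27,"twist":0.91,"grip":30},
    {"tx":-9.62,"ty":-7.78,"tz":-0.27,"twist":0.91,"grip":30}
  ]
}}

```text
clock: 42.6
position: [0.2329, -0.1374, 0.2879]
tool_rot: [179.9, -0.2, -82.2]
force: [1.3, -0.1, -2.7]
opening: 0.453
```

{"api": "play_rows", "payload": {
  "increments": [
    {"tx":-1.2,"ty":-0.8,"tz":0,"twist":0.1,"grip":30},
    {"tx":-2.5,"ty":-1.6,"tz":-0.1,"twist":0.2,"grip":30},
    {"tx":-3.8,"ty":-2.5,"tz":-0.13,"twist":0.3,"grip":30},
    {"tx":-5.16,"ty":-3.41,"tz":-0.13,"twist":0.46,"grip":30}
  ]
}}

```text
clock: 43.0
position: [0.2998, 0.0021, 0.2907]
tool_rot: [180.0, -0.2, -85.0]
force: [1.5, -0.2, -2.5]
opening: 0.454
```

{"api": "play_rows", "payload": {
  "increments": [
    {"tx":-1.3,"ty":-0.8,"tz":0,"twist":0.3,"grip":30},
    {"tx":-2.7,"ty":-1.7,"tz":0,"twist":0.6,"grip":30},
    {"tx":-4.1,"ty":-2.6,"tz":0,"twist":0.9,"grip":30},
    {"tx":-5.5,"ty":-3.5,"tz":0,"twist":1.2,"grip":30},
    {"tx":-6.8,"ty":-4.4,"tz":0,"twist":1.4,"grip":30},
    {"tx":-8,"ty":-5.1,"tz":0,"twist":1.55,"grip":30},
    {"tx":-8.72,"ty":-5.58,"tz":0,"twist":1.55,"grip":30},
    {"tx":-8.72,"ty":-5.58,"tz":0,"twist":1.55,"grip":30}
  ]
}}

```text
clock: 43.8
position: [0.4207, 0.2329, 0.289]
tool_rot: [180.0, -0.1, -94.1]
force: [0.1, 0.0, -2.7]
opening: 0.454
```

{"api": "play_rows", "payload": {
  "increments": [
    {"tx":0,"ty":0,"tz":0,"twist":0,"grip":30},
    {"tx":0,"ty":0,"tz":0,"twist":0,"grip":30},
    {"tx":0,"ty":0,"tz":0,"twist":0,"grip":30}
  ]
}}

```text
clock: 44.1
position: [0.4183, 0.2294, 0.2893]
tool_rot: [179.9, -0.2, -94.2]
force: [0.2, -0.8, -3.4]
opening: 0.454
```

```bash
python3 - <<'E'
from bot import *
from plan import *
s,R=show();p=s["position"];cm=r.camera_model("wrist");im=r.snapshot("wrist");cv2.imwrite("pics/w8.png",im)
print(bottle(im,cm,p[:2],z=p[2]-.0464,dbg="pics/dE.png"))
a=cv2.imread("pics/dE.png")
i2=r.snapshot("side");cv2.imwrite("pics/s8.png",i2)
cv2.imwrite("pics/dE3.png",np.hstack([a,cv2.resize(i2[225:375,215:380],(422,384),interpolation=cv2.INTER_CUBIC)]))
E
```

```text
[ 28.8  10.8 -15.7  63.8  -0.1 -57. ] pos [0.4183 0.2294 0.2893] rot [179.89  -0.24 -94.24] h [-0.002 -0.004] t 44.1
(array([0.394 , 0.2196]), 8.7, 123.6, 'radial', -147.0, 901, 'off', -8.7)
```

View pics/dE3.png

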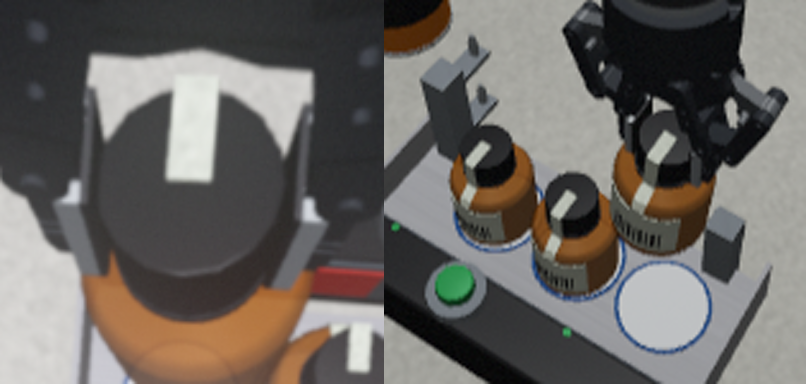

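{"api": "play_rows", "payload": {
  "increments": [
    {"tx":0,"ty":-0.07,"tz":0.8,"twist":0.06,"grip":30},
    {"tx":0,"ty":-0.07,"tz":2,"twist":0.06,"grip":30},
    {"tx":0,"ty":-0.07,"tz":3.3,"twist":0.06,"grip":30},
    {"tx":0,"ty":-0.07,"tz":4.3,"twist":0.06,"grip":30},
    {"tx":0,"ty":-0.07,"tz":4.9,"twist":0.06,"grip":30},
    {"tx":0,"ty":-0.07,"tz":5.2,"twist":0.06,"grip":30},
    {"tx":0,"ty":-0.07,"tz":5.43,"twist":0.06,"grip":30},
    {"tx":0,"ty":-0.07,"tz":5.43,"twist":0.06,"grip":30}
  ]
}}

```text
clock: 45.0
position: [0.4206, 0.2298, 0.1538]
tool_rot: [179.9, -0.2, -94.5]
force: [0.5, 0.9, -1.7]
opening: 0.457
```

{"api": "play_rows", "payload": {
  "increments": [
    {"tx":0,"ty":0,"tz":0,"twist":0,"grip":56},
    {"tx":0,"ty":0,"tz":0,"twist":0,"grip":56},
    {"tx":0,"ty":0,"tz":0,"twist":0,"grip":56},
    {"tx":0,"ty":0,"tz":0,"twist":0,"grip":56}
  ]
}}

```text
clock: 45.4
position: [0.4206, 0.23, 0.1541]
tool_rot: [180.0, -0.2, -94.5]
force: [-0.9, -0.0, -0.1]
opening: 0.657
```

{"api": "play_rows", "payload": {
  "increments": [
    {"tx":0,"ty":0,"tz":-0.5,"twist":0,"grip":58},
    {"tx":0,"ty":0,"tz":-1.5,"twist":0,"grip":58},
    {"tx":0,"ty":0,"tz":-3,"twist":0,"grip":58},
    {"tx":0,"ty":0,"tz":-4.6,"twist":0,"grip":58},
    {"tx":0,"ty":0,"tz":-6,"twist":0,"grip":58},
    {"tx":0,"ty":0,"tz":-7,"twist":0,"grip":58},
    {"tx":0,"ty":0,"tz":-7,"twist":0,"grip":58}
  ]
}}

```text
clock: 46.1
position: [0.4223, 0.2314, 0.3326]
tool_rot: [-179.7, 0.0, -94.5]
force: [0.4, 0.6, -1.1]
opening: 0.683
```

```bash
python3 - <<'E'
from plan import *
s,R=show()
# gate look pose: ahead of gate with psi=180 -> via psi 180
plan([(.44,.0,.33,225,60,8),(.47,-.356,.26,180,40,10)],start=[*s["position"],s["tool_rot"][2]%360])
E
```

```text
[ 28.8   9.8 -10.3  69.6  -0.1 -56.7] pos [0.4223 0.2314 0.3326] rot [-1.797e+02  5.000e-02 -9.452e+01] h [0.005 0.   ] t 46.1
8 rows, end row: tx 9.17 ty -1.44 tz 0.11 twist 6.75 grip 60
8 rows, end row: tx 7.38 ty -8.73 tz 2.24 twist 6.0 grip 40
2 rows, end row: tx 0.2 ty -2.85 tz 0.56 twist 1.5 grip 40
end [  0.4701  -0.356    0.2599 179.9837]
```

{"api": "play_rows", "payload": {
  "increments": [
    {"tx":1.2,"ty":-0.2,"tz":0,"twist":0.9,"grip":50},
    {"tx":2.5,"ty":-0.4,"tz":0,"twist":1.9,"grip":50},
    {"tx":3.8,"ty":-0.6,"tz":0,"twist":2.9,"grip":50},
    {"tx":5.2,"ty":-0.8,"tz":0,"twist":3.9,"grip":50},
    {"tx":6.6,"ty":-1,"tz":0,"twist":4.9,"grip":50},
    {"tx":7.9,"ty":-1.2,"tz":0.1,"twist":5.9,"grip":50},
    {"tx":9.17,"ty":-1.44,"tz":0.11,"twist":6.75,"grip":50}
  ]
}}

```text
clock: 46.8
position: [0.4376, -0.0023, 0.3255]
tool_rot: [-180.0, -0.3, -135.2]
force: [0.5, -0.0, -0.0]
opening: 0.587
```

{"api": "play_rows", "payload": {
  "increments": [
    {"tx":1,"ty":-1.2,"tz":0.2,"twist":0.9,"grip":50},
    {"tx":2,"ty":-2.4,"tz":0.5,"twist":1.8,"grip":50},
    {"tx":3,"ty":-3.6,"tz":0.8,"twist":2.7,"grip":50},
    {"tx":4,"ty":-4.8,"tz":1.1,"twist":3.6,"grip":50},
    {"tx":5,"ty":-6,"tz":1.4,"twist":4.5,"grip":50},
    {"tx":6,"ty":-7.2,"tz":1.7,"twist":5.4,"grip":50},
    {"tx":7,"ty":-8.4,"tz":1.9,"twist":6.3,"grip":50},
    {"tx":8,"ty":-9.6,"tz":2,"twist":7.2,"grip":50}
  ]
}}

```text
clock: 47.6
position: [0.4657, -0.3135, 0.276]
tool_rot: [-179.9, -0.2, -178.5]
force: [1.1, 0.3, -0.3]
opening: 0.58
```

```bash
python3 - <<'E'
from plan import *
s,R=show()
plan([(.46,-.353,.28,180,50,8)],start=[*s["position"],s["tool_rot"][2]%360])
E
```

```text
[-33.9  19.3  -5.9  65.   -0.2 -35.4] pos [ 0.4657 -0.3135  0.276 ] rot [-179.89   -0.21 -178.46] h [-0.004 -0.002] t 47.6
8 rows, end row: tx 0.27 ty -1.57 tz -0.16 twist 0.26 grip 50
end [  0.46    -0.3529   0.28   179.9843]
```

{"api": "play_rows", "payload": {
  "increments": [
    {"tx":0.1,"ty":-0.8,"tz":-0.1,"twist":0.26,"grip":40},
    {"tx":0.27,"ty":-1.57,"tz":-0.16,"twist":0.26,"grip":40},
    {"tx":0.27,"ty":-1.57,"tz":-0.16,"twist":0.26,"grip":40},
    {"tx":0.27,"ty":-1.57,"tz":-0.16,"twist":0.26,"grip":40},
    {"tx":0.27,"ty":-1.57,"tz":-0.16,"twist":0.26,"grip":40}
  ]
}}

```text
clock: 48.1
position: [0.4608, -0.3507, 0.2812]
tool_rot: [-179.9, -0.2, -179.7]
force: [-0.3, -0.1, -0.4]
opening: 0.473
```

```bash
python3 - <<'E'
from h import *
from plan import show
import json
s,R=show();cm=r.camera_model("wrist");im=r.snapshot("wrist");cv2.imwrite("pics/w9.png",im)
json.dump({k:np.array(v).tolist() for k,v in cm.items()},open("w9.json","w"))
for n,x in(("gripTop",(.458,-.356,.106)),("kn",(.59,-.354,.1)),("end",(.342,-.358,.106))):print(n,np.round(proj(cm,x,True)))
E
```

```text
[-37.2  20.8  -2.7  66.5  -0.2 -37.5] pos [ 0.4608 -0.3507  0.2812] rot [-1.7987e+02 -1.6000e-01 -1.7973e+02] h [-0.003 -0.002] t 48.1
gripTop [311. 193.]
kn [313. 320.]
end [308.  49.]
```

View pics/w9.png

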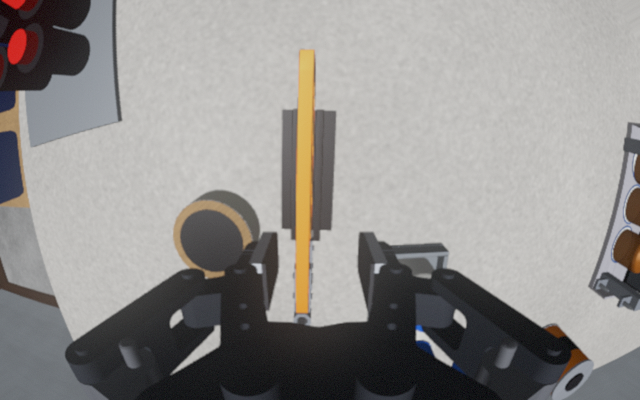

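```bash
python3 - <<'E'
from h import *
import json
cm=json.load(open("w9.json"));im=cv2.imread("pics/w9.png")
hsv=cv2.cvtColor(im,cv2.COLOR_BGR2HSV);m=cv2.inRange(hsv,(12,180,190),(24,255,255));m[:, :270]=0;m[:,350:]=0
ys,xs=np.nonzero(m);P=[]
for y in range(ys.min()+2,ys.max()-2,3):
    x=xs[ys==y]
    if len(x)>4:P.append(cast(cm,x.mean(),y,.106,True)[:2])
P=np.array(P);k=np.polyfit(P[:,0],P[:,1],1);print("yaw",np.degrees(np.arctan(k[0])),"y at .458",np.polyval(k,.458),"x range",P[:,0].min(),P[:,0].max(),"resid",np.abs(P[:,1]-np.polyval(k,P[:,0])).max())
print("end",cast(cm,307,49,.106,True),"kn",cast(cm,303,320,.1,True),"hinge corner",cast(cm,302,313,.106,True))
print(ys.min(),ys.max())
E
```

```text
yaw -4.9704948673826435 y at .458 -0.3554043559566398 x range 0.5677109397545769 0.5712884198822159 resid 5.551115123125783e-17
end [ 0.34213543 -0.35908098  0.106     ] kn [ 0.59073099 -0.3644494   0.1       ] hinge corner [ 0.57734454 -0.36490206  0.106     ]
285 311
```

```bash
python3 - <<'E'
from h import *
import json
cm=json.load(open("w9.json"));im=cv2.imread("pics/w9.png")
print(im[100,307],im[200,305],im[290,303])
hsv=cv2.cvtColor(im,cv2.COLOR_BGR2HSV);m=cv2.inRange(hsv,(8,120,150),(28,255,255));m[:, :285]=0;m[:,330:]=0
ys,xs=np.nonzero(m);P=[];Q=[]
for y in range(ys.min()+2,ys.max()-2,3):
    x=xs[ys==y]
    if len(x)>4:P.append(cast(cm,x.mean(),y,.106,True)[:2]);Q.append((y,x.min(),x.max()))
P=np.array(P);k=np.polyfit(P[:,0],P[:,1],1);print("yaw",np.degrees(np.arctan(k[0])),"y at .458",np.polyval(k,.458),"x range",P[:,0].min(),P[:,0].max(),"resid",np.abs(P[:,1]-np.polyval(k,P[:,0])).max())
print(Q[::8])
# side + scene checks of orange top bar ends
for n in("side","scene"):
    i=r.snapshot(n);c=r.camera_model(n)
    for a in((.342,-.3585,.106),(.577,-.3585,.106),(.577,-.365,.106)):print(n,np.round(proj(c,a),1))
    cv2.imwrite(f"pics/{n}9.png",i)
a=cv2.imread("pics/side9.png")[120:190,350:460];b=cv2.imread("pics/scene9.png")[215:320,155:255]
cv2.imwrite("pics/g9.png",np.hstack([cv2.resize(a,(440,280),interpolation=cv2.INTER_CUBIC),cv2.resize(b,(267,280),interpolation=cv2.INTER_CUBIC)]))
E
```

```text
[ 98 184 219] [ 83 175 221] [ 68 162 219]
yaw -1.5873080274262106 y at .458 -0.3619955639534231 x range 0.3446143417983775 0.5700920515657733 resid 0.0006941349793387341
[(52, np.int64(300), np.int64(313)), (76, np.int64(299), np.int64(313)), (100, np.int64(299), np.int64(313)), (124, np.int64(297), np.int64(313)), (148, np.int64(297), np.int64(313)), (172, np.int64(296), np.int64(311)), (196, np.int64(296), np.int64(311)), (220, np.int64(296), np.int64(310)), (244, np.int64(296), np.int64(308)), (268, np.int64(296), np.int64(308)), (292, np.int64(296), np.int64(307))]
side [450.7 151.1]
side [368.2 126.9]
side [369.1 125.7]
scene [171.3 223.6]
scene [234.8 281.6]
scene [232.2 283.6]
```

View pics/g9.png

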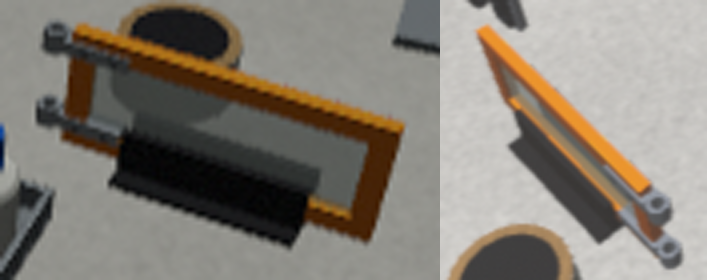

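{"api": "play_rows", "payload": {
  "increments": [
    {"tx":0.07,"ty":-0.45,"tz":0.6,"twist":0.31,"grip":40},
    {"tx":0.07,"ty":-0.45,"tz":1.6,"twist":0.31,"grip":40},
    {"tx":0.07,"ty":-0.45,"tz":2.6,"twist":0.31,"grip":40},
    {"tx":0.07,"ty":-0.45,"tz":3.6,"twist":0.31,"grip":40},
    {"tx":0.07,"ty":-0.45,"tz":4.5,"twist":0.31,"grip":40},
    {"tx":0.07,"ty":-0.45,"tz":5.1,"twist":0.31,"grip":40},
    {"tx":0.07,"ty":-0.45,"tz":5.45,"twist":0.31,"grip":40},
    {"tx":0.07,"ty":-0.45,"tz":5.45,"twist":0.31,"grip":40}
  ]
}}

```text
clock: 49.05
position: [0.4585, -0.3625, 0.1445]
tool_rot: [-179.9, -0.2, 178.4]
force: [-1.2, 0.2, -0.1]
opening: 0.47
```

{"api": "play_rows", "payload": {
  "increments": [
    {"tx":0,"ty":0,"tz":0,"twist":0,"grip":30},
    {"tx":0,"ty":0,"tz":0,"twist":0,"grip":22},
    {"tx":0,"ty":0,"tz":0,"twist":0,"grip":16},
    {"tx":0,"ty":0,"tz":0,"twist":0,"grip":5},
    {"tx":0,"ty":0,"tz":0,"twist":0,"grip":5},
    {"tx":0,"ty":0,"tz":0,"twist":0,"grip":5},
    {"tx":0,"ty":0,"tz":0,"twist":0,"grip":5}
  ]
}}

```text
clock: 49.75
position: [0.4595, -0.3636, 0.1465]
tool_rot: [-179.8, -0.0, 178.4]
force: [-0.7, 1.9, 5.7]
opening: 0.132
```

```bash
python3 - <<'E'
from plan import *
s,R=show();print(s["force"],s["wrist_torque"],s["opening"])
E
```

```text
[-38.3  26.8 -14.6  48.5  -0.2 -36.6] pos [ 0.4595 -0.3636  0.1465] rot [-1.7976e+02 -1.0000e-02  1.7836e+02] h [-0.    -0.004] t 49.75
[-0.70205987  1.92685442  5.74836067] [ 0.42590688  0.04700659 -0.06986402] 0.13245315808402536
```

```bash
python3 - <<'E'
from plan import *
plan([(.4595,-.3636,.275,178.4,5,8),(.505,.03,.275,190.7,5,16),(.505,.03,.1935,190.7,5,8)],start=[.4595,-.3636,.1465,178.4])
E
```

```text
8 rows, end row: tx 0.0 ty 0.0 tz -5.14 twist -0.0 grip 5
8 rows, end row: tx -0.69 ty 7.89 tz -0.0 twist -1.02 grip 5
8 rows, end row: tx -1.53 ty 7.78 tz -0.0 twist -1.03 grip 5
8 rows, end row: tx 0.0 ty 0.0 tz 3.26 twist 0.0 grip 5
end [5.051e-01 3.000e-02 1.935e-01 1.907e+02]
```

{"api": "play_rows", "payload": {
  "increments": [
    {"tx":0,"ty":0,"tz":-0.3,"twist":0,"grip":5},
    {"tx":0,"ty":0,"tz":-0.8,"twist":0,"grip":5},
    {"tx":0,"ty":0,"tz":-1.5,"twist":0,"grip":5},
    {"tx":0,"ty":0,"tz":-2.3,"twist":0,"grip":5},
    {"tx":0,"ty":0,"tz":-3.2,"twist":0,"grip":5},
    {"tx":0,"ty":0,"tz":-4.1,"twist":0,"grip":5},
    {"tx":0,"ty":0,"tz":-4.8,"twist":0,"grip":5},
    {"tx":0,"ty":0,"tz":-5.14,"twist":0,"grip":5}
  ]
}}

```text
clock: 50.55
position: [0.4596, -0.3634, 0.2762]
tool_rot: [-179.7, 0.0, 178.4]
force: [0.2, -0.2, -3.4]
opening: 0.13
```

{"api": "play_rows", "payload": {
  "increments": [
    {"tx":0,"ty":0.4,"tz":0,"twist":0,"grip":5},
    {"tx":-0.1,"ty":1.2,"tz":0,"twist":-0.1,"grip":5},
    {"tx":-0.2,"ty":2.2,"tz":0,"twist":-0.2,"grip":5},
    {"tx":-0.3,"ty":3.3,"tz":0,"twist":-0.4,"grip":5},
    {"tx":-0.4,"ty":4.5,"tz":0,"twist":-0.6,"grip":5},
    {"tx":-0.5,"ty":5.7,"tz":0,"twist":-0.8,"grip":5},
    {"tx":-0.6,"ty":6.8,"tz":0,"twist":-0.9,"grip":5},
    {"tx":-0.69,"ty":7.89,"tz":0,"twist":-1.02,"grip":5}
  ]
}}

```text
clock: 51.35
position: [0.481, -0.1642, 0.2719]
tool_rot: [-179.9, -0.3, -175.5]
force: [0.3, 0.3, -4.3]
opening: 0.134
```

{"api": "play_rows", "payload": {
  "increments": [
    {"tx":-0.2,"ty":1.1,"tz":0,"twist":-0.15,"grip":5},
    {"tx":-0.4,"ty":2.3,"tz":0,"twist":-0.3,"grip":5},
    {"tx":-0.7,"ty":3.5,"tz":0,"twist":-0.45,"grip":5},
    {"tx":-0.9,"ty":4.7,"tz":0,"twist":-0.6,"grip":5},
    {"tx":-1.1,"ty":5.8,"tz":0,"twist":-0.75,"grip":5},
    {"tx":-1.3,"ty":6.8,"tz":0,"twist":-0.9,"grip":5},
    {"tx":-1.45,"ty":7.5,"tz":0,"twist":-1.03,"grip":5},
    {"tx":-1.53,"ty":7.78,"tz":0,"twist":-1.03,"grip":5}
  ]
}}

```text
clock: 52.15
position: [0.5039, 0.0325, 0.2713]
tool_rot: [-179.9, -0.3, -169.2]
force: [-0.5, 0.2, -4.8]
opening: 0.132
```

{"api": "play_rows", "payload": {
  "increments": [
    {"tx":0,"ty":0,"tz":0.3,"twist":0,"grip":5},
    {"tx":0,"ty":0,"tz":0.8,"twist":0,"grip":5},
    {"tx":0,"ty":0,"tz":1.4,"twist":0,"grip":5},
    {"tx":0,"ty":0,"tz":2,"twist":0,"grip":5},
    {"tx":0,"ty":0,"tz":2.6,"twist":0,"grip":5},
    {"tx":0,"ty":0,"tz":3.1,"twist":0,"grip":5},
    {"tx":0,"ty":0,"tz":3.16,"twist":0,"grip":5},
    {"tx":0,"ty":0,"tz":3.16,"twist":0,"grip":5}
  ]
}}

```text
clock: 52.95
position: [0.5042, 0.0295, 0.1928]
tool_rot: [-179.8, -0.3, -169.4]
force: [0.3, -1.0, -4.4]
opening: 0.131
```

```bash
python3 - <<'E'
from plan import *
from h import *
s,R=show();print(s["force"],s["wrist_torque"],s["opening"])
p=s["position"]
k=p+R@np.array([-.131,0,0]);k[2]=p[2]-.1305;print("knuckle low est",k)
for n in("side","scene"):
    im=r.snapshot(n);cm=r.camera_model(n);cv2.imwrite(f"pics/{n}10.png",im)
    for z in(k[2]+.084,k[2]+.018):print(n,"kn eye top",z,np.round(proj(cm,(k[0],k[1],z)),1))
    for z in(.125,.059):print(n,"pin tip",np.round(proj(cm,(.634,.147,z)),1))
E
```

```text
[  3.5  17.4 -21.9  50.9  -0.2  -7.1] pos [0.5042 0.0295 0.1928] rot [-179.82   -0.26 -169.41] h [-0.004 -0.004] t 52.95
[ 0.26991349 -0.95624121 -4.36608795] [0.00189981 0.04869086 0.02910659] 0.1306572599844823
knuckle low est [0.63293413 0.05355887 0.06231123]
side kn eye top 0.1463112254579883 [273.1 203.2]
side kn eye top 0.08031122545798829 [275.3 223.5]
side pin tip [249.4 239.2]
side pin tip [252.9 258.6]
scene kn eye top 0.1463112254579883 [377.7 181.5]
scene kn eye top 0.08031122545798829 [374.7 200.3]
scene pin tip [397.8 170.5]
scene pin tip [394.1 188.7]
```

{"api": "play_rows", "payload": {
  "increments": [
    {"tx":0,"ty":0,"tz":-0.12,"twist":0,"grip":5},
    {"tx":-0.1,"ty":0.5,"tz":-0.12,"twist":0,"grip":5},
    {"tx":-0.25,"ty":1.2,"tz":-0.12,"twist":0,"grip":5},
    {"tx":-0.4,"ty":2,"tz":-0.12,"twist":0,"grip":5},
    {"tx":-0.55,"ty":2.7,"tz":-0.12,"twist":0,"grip":5},
    {"tx":-0.65,"ty":3.3,"tz":-0.12,"twist":0,"grip":5},
    {"tx":-0.73,"ty":3.66,"tz":-0.12,"twist":0,"grip":5},
    {"tx":-0.73,"ty":3.66,"tz":-0.12,"twist":0,"grip":5}
  ]
}}

```text
clock: 53.85
position: [0.5061, 0.1249, 0.1964]
tool_rot: [-179.8, -0.1, -169.2]
force: [-0.1, 0.2, -3.7]
opening: 0.128
```

{"api": "play_rows", "payload": {
  "increments": [
    {"tx":0,"ty":0,"tz":0,"twist":0,"grip":5},
    {"tx":0,"ty":0,"tz":0,"twist":0,"grip":5},
    {"tx":0,"ty":0,"tz":0,"twist":0,"grip":5}
  ]
}}

```text
clock: 54.15
position: [0.5059, 0.1229, 0.1962]
tool_rot: [-179.8, -0.2, -169.4]
force: [-0.5, -0.8, -4.6]
opening: 0.13
```

```bash
python3 - <<'E'
from plan import *
from h import *
s,R=show();print(s["force"],s["wrist_torque"])
p=s["position"]
k=p+R@np.array([-.131,0,0]);k[2]=p[2]-.1305;print("knuckle low est",np.round(k,4))
T=[]
for n,(x,y) in(("side",(215,205)),("scene",(365,145))):
    im=r.snapshot(n);cm=r.camera_model(n);cv2.imwrite(f"pics/{n}11.png",im)
    for z in(k[2]+.084,k[2]+.018):print(n,"kn eye top",np.round(proj(cm,(k[0],k[1],z)),1))
    for z in(.125,.101,.059,.035):print(n,"pin",z,np.round(proj(cm,(.634,.147,z)),1))
    # same crop before (pins bare) and now
    o=cv2.imread(f"pics/{n}10.png")
    for q in(o,im):T.append(cv2.resize(q[y:y+65,x:x+65],(400,300) if 0 else (300,300),interpolation=cv2.INTER_CUBIC))
cv2.imwrite("pics/hang.png",np.vstack([np.hstack(T[:2]),np.hstack(T[2:])]))
E
```

```text
[ 13.7  18.6 -19.6  52.   -0.2   3.1] pos [0.5059 0.1229 0.1962] rot [-1.7981e+02 -1.5000e-01 -1.6940e+02] h [-0.002 -0.004] t 54.15
[-0.48328133 -0.80821099 -4.64857153] [ 0.02003144  0.03011637 -0.02516359]
knuckle low est [0.6347 0.147  0.0657]
side kn eye top [247.7 231.3]
side kn eye top [251.4 251.5]
side pin 0.125 [249.4 239.2]
side pin 0.101 [250.7 246.5]
side pin 0.059 [252.9 258.6]
side pin 0.035 [254.1 265.2]
scene kn eye top [399.5 163.3]
scene kn eye top [395.7 182.2]
scene pin 0.125 [397.8 170.5]
scene pin 0.101 [396.4 177.3]
scene pin 0.059 [394.1 188.7]
scene pin 0.035 [392.9 194.9]
```

View pics/hang.png

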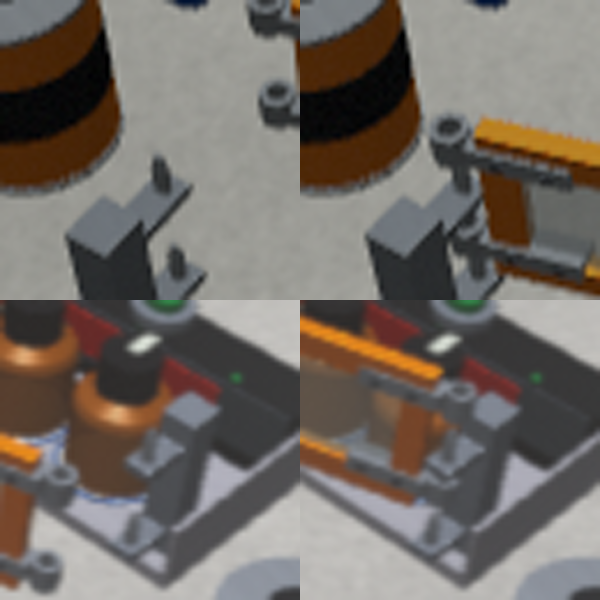

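{"api": "play_rows", "payload": {
  "increments": [
    {"tx":0,"ty":-0.06,"tz":0,"twist":0,"grip":5},
    {"tx":0.01,"ty":-0.12,"tz":0,"twist":0,"grip":5},
    {"tx":0.01,"ty":-0.12,"tz":0.1,"twist":0,"grip":5},
    {"tx":0.01,"ty":-0.12,"tz":0.2,"twist":0,"grip":5},
    {"tx":0.01,"ty":-0.12,"tz":0.3,"twist":0,"grip":5},
    {"tx":0.01,"ty":-0.12,"tz":0.4,"twist":0,"grip":5},
    {"tx":0.01,"ty":-0.12,"tz":0.5,"twist":0,"grip":5},
    {"tx":0.01,"ty":-0.12,"tz":0.5,"twist":0,"grip":5}
  ]
}}

```text
clock: 55.05
position: [0.5063, 0.1205, 0.1834]
tool_rot: [-179.8, -0.1, -169.3]
force: [0.6, -0.1, -4.1]
opening: 0.135
```

```bash
python3 - <<'E'
from plan import *
s,R=show();print(s["force"],s["wrist_torque"])
E
```

```text
[ 13.5  19.2 -20.8  50.2  -0.2   2.8] pos [0.5063 0.1205 0.1834] rot [-1.7981e+02 -1.5000e-01 -1.6934e+02] h [-0.002 -0.004] t 55.05
[ 0.59255887 -0.09164135 -4.09007253] [-0.01043843 -0.13851248 -0.04190713]
```

{"api": "play_rows", "payload": {
  "increments": [
    {"tx":0,"ty":0,"tz":0.1,"twist":0,"grip":5},
    {"tx":0,"ty":0,"tz":0.2,"twist":0,"grip":5},
    {"tx":0,"ty":0,"tz":0.3,"twist":0,"grip":5},
    {"tx":0,"ty":0,"tz":0.3,"twist":0,"grip":5}
  ]
}}

```text
clock: 55.45
position: [0.5067, 0.1203, 0.1761]
tool_rot: [-179.8, -0.1, -169.4]
force: [1.8, -1.2, -3.4]
opening: 0.131
```

```bash
python3 - <<'E'
from plan import *
s,R=show();print(s["force"],s["wrist_torque"])
E
```

```text
[ 13.5  19.6 -21.4  49.1  -0.2   2.8] pos [0.5067 0.1203 0.1761] rot [-1.7978e+02 -8.0000e-02 -1.6937e+02] h [-0.001 -0.004] t 55.45
[ 1.77900346 -1.19067855 -3.41905728] [-0.28174615 -0.52605235 -0.22449126]
```

{"api": "play_rows", "payload": {
  "increments": [
    {"tx":-0.03,"ty":-0.03,"tz":0,"twist":0,"grip":5},
    {"tx":-0.03,"ty":-0.03,"tz":0.08,"twist":0,"grip":5},
    {"tx":-0.03,"ty":-0.03,"tz":0.16,"twist":0,"grip":5},
    {"tx":-0.03,"ty":-0.03,"tz":0.24,"twist":0,"grip":5},
    {"tx":-0.03,"ty":-0.03,"tz":0.24,"twist":0,"grip":5}
  ]
}}

```text
clock: 55.95
position: [0.507, 0.1199, 0.1699]
tool_rot: [-179.8, -0.2, -169.3]
force: [0.9, -0.6, -3.8]
opening: 0.134
```

```bash
python3 - <<'E'
from plan import *
s,R=show();print(s["force"],s["wrist_torque"])
E
```

```text
[ 13.4  20.  -21.8  48.3  -0.2   2.7] pos [0.507  0.1199 0.1699] rot [-1.7982e+02 -1.6000e-01 -1.6934e+02] h [-0.002 -0.004] t 55.95
[ 0.8603008 -0.5554695 -3.7732775] [-0.17888825 -0.27567923 -0.12279648]
```

Going on well; the last few millimetres until the brackets carry the weight.

{"api": "play_rows", "payload": {
  "increments": [
    {"tx":-0.02,"ty":-0.02,"tz":0.06,"twist":0,"grip":5},
    {"tx":-0.02,"ty":-0.02,"tz":0.12,"twist":0,"grip":5},
    {"tx":-0.02,"ty":-0.02,"tz":0.18,"twist":0,"grip":5},
    {"tx":-0.02,"ty":-0.02,"tz":0.18,"twist":0,"grip":5}
  ]
}}

```text
clock: 56.35
position: [0.5074, 0.1196, 0.1657]
tool_rot: [-179.8, -0.2, -169.3]
force: [-0.5, -0.6, -2.6]
opening: 0.129
```

```bash
python3 - <<'E'
from plan import *
s,R=show();print(s["force"],s["wrist_torque"])
E
```

```text
[ 13.3  20.3 -22.1  47.7  -0.2   2.7] pos [0.5074 0.1196 0.1657] rot [-1.7984e+02 -1.6000e-01 -1.6933e+02] h [-0.002 -0.003] t 56.35
[-0.51497006 -0.58329721 -2.57557016] [-0.00290505  0.02838533  0.05549437]
```

{"api": "play_rows", "payload": {
  "increments": [
    {"tx":0,"ty":0,"tz":0.04,"twist":0,"grip":5},
    {"tx":0,"ty":0,"tz":0.08,"twist":0,"grip":5},
    {"tx":0,"ty":0,"tz":0.08,"twist":0,"grip":5}
  ]
}}

```text
clock: 56.65
position: [0.5074, 0.1195, 0.1642]
tool_rot: [-179.8, -0.1, -169.3]
force: [-4.2, -0.2, 2.9]
opening: 0.128
```

```bash
python3 - <<'E'
from plan import *
s,R=show();print(s["force"],s["wrist_torque"])
E
```

```text
[ 13.3  20.4 -22.3  47.5  -0.2   2.7] pos [0.5074 0.1195 0.1642] rot [-1.7984e+02 -1.3000e-01 -1.6933e+02] h [-0.002 -0.003] t 56.65
[-4.17281567 -0.17017021  2.94230412] [0.10239133 0.10234855 0.01324549]
```

{"api": "play_rows", "payload": {
  "increments": [
    {"tx":0,"ty":0,"tz":-0.04,"twist":0,"grip":5},
    {"tx":0,"ty":0.183,"tz":-0.04,"twist":0.333,"grip":5},
    {"tx":-0.013,"ty":0.366,"tz":-0.04,"twist":0.667,"grip":5},
    {"tx":-0.03,"ty":0.548,"tz":-0.04,"twist":1,"grip":5},
    {"tx":-0.051,"ty":0.729,"tz":-0.04,"twist":1.333,"grip":5},
    {"tx":-0.08,"ty":0.91,"tz":-0.04,"twist":1.667,"grip":5},
    {"tx":-0.115,"ty":1.089,"tz":-0.04,"twist":2,"grip":5},
    {"tx":-0.115,"ty":1.089,"tz":-0.04,"twist":2,"grip":5}
  ]
}}

```text
clock: 57.45
position: [0.5061, 0.1468, 0.1646]
tool_rot: [-179.7, -0.0, 178.7]
force: [-1.4, -1.2, -1.1]
opening: 0.132
```

```bash
python3 - <<'E'
from plan import *
s,R=show();print(s["force"],s["wrist_torque"])
E
```

```text
[ 16.3  20.8 -21.5  47.8  -0.2  17.6] pos [0.5061 0.1468 0.1646] rot [-1.7974e+02 -2.0000e-02  1.7865e+02] h [-0.    -0.005] t 57.45
[-1.35330636 -1.24950302 -1.10128176] [-0.32675186 -0.34602205 -0.20562021]
```

{"api": "play_rows", "payload": {
  "increments": [
    {"tx":0,"ty":0.09,"tz":0,"twist":0.167,"grip":5},
    {"tx":0,"ty":0.18,"tz":0,"twist":0.333,"grip":5},
    {"tx":-0.01,"ty":0.23,"tz":0,"twist":0.417,"grip":5},
    {"tx":-0.01,"ty":0.23,"tz":0,"twist":0.417,"grip":5}
  ]
}}

```text
clock: 57.85
position: [0.5062, 0.1525, 0.1647]
tool_rot: [-179.8, -0.0, 176.1]
force: [1.1, -1.0, -2.2]
opening: 0.13
```

{"api": "play_rows", "payload": {
  "increments": [
    {"tx":0,"ty":0.05,"tz":0,"twist":0.09,"grip":5},
    {"tx":0,"ty":0.05,"tz":0,"twist":0.09,"grip":5}
  ]
}}

```text
clock: 58.05
position: [0.5062, 0.1534, 0.1647]
tool_rot: [-179.7, -0.0, 175.6]
force: [2.3, -1.8, -1.2]
opening: 0.13
```

{"api": "play_rows", "payload": {
  "increments": [
    {"tx":0,"ty":0.05,"tz":0,"twist":0.09,"grip":5},
    {"tx":0,"ty":0.05,"tz":0,"twist":0.09,"grip":5}
  ]
}}

```text
clock: 58.25
position: [0.5062, 0.1538, 0.1647]
tool_rot: [-179.6, -0.0, 175.1]
force: [2.1, -6.9, -0.3]
opening: 0.131
```

```bash
python3 - <<'E'
from plan import *
s,R=show();print(s["force"],s["wrist_torque"])
E
```

```text
[ 17.1  21.  -21.1  48.   -0.4  22. ] pos [0.5062 0.1538 0.1647] rot [-1.7958e+02 -2.0000e-02  1.7512e+02] h [-0.001 -0.007] t 58.25
[ 2.08707871 -6.89021361 -0.31386946] [-1.43012164 -0.58894788  0.6595535 ]
```

{"api": "play_rows", "payload": {
  "increments": [
    {"tx":0,"ty":0,"tz":0,"twist":0,"grip":14},
    {"tx":0,"ty":0,"tz":0,"twist":0,"grip":18},
    {"tx":0,"ty":0,"tz":0,"twist":0,"grip":24},
    {"tx":0,"ty":0,"tz":0,"twist":0,"grip":28},
    {"tx":0,"ty":0,"tz":0,"twist":0,"grip":28},
    {"tx":0,"ty":0,"tz":0,"twist":0,"grip":28}
  ]
}}

```text
clock: 58.85
position: [0.506, 0.1552, 0.1646]
tool_rot: [-179.8, -0.1, 175.1]
force: [0.3, 1.0, -0.9]
opening: 0.335
```

{"api": "play_rows", "payload": {
  "increments": [
    {"tx":0,"ty":0,"tz":-0.3,"twist":0,"grip":28},
    {"tx":0,"ty":0,"tz":-1,"twist":0,"grip":28},
    {"tx":0,"ty":0,"tz":-2,"twist":0,"grip":28},
    {"tx":0,"ty":0,"tz":-3.2,"twist":0,"grip":28},
    {"tx":0,"ty":0,"tz":-4.4,"twist":0,"grip":28},
    {"tx":0,"ty":0,"tz":-5.4,"twist":0,"grip":28},
    {"tx":0,"ty":0,"tz":-6,"twist":0,"grip":28},
    {"tx":0,"ty":0,"tz":-6,"twist":0,"grip":28}
  ]
}}

```text
clock: 59.65
position: [0.5075, 0.1559, 0.3176]
tool_rot: [-179.9, 0.2, 175.1]
force: [0.2, -0.1, -0.6]
opening: 0.33
```

```bash
python3 - <<'E'
from bot import *
from plan import show
import json
s,R=show();cm=r.camera_model("wrist");im=r.snapshot("wrist");cv2.imwrite("pics/w12.png",im)
json.dump({k:np.array(v).tolist() for k,v in cm.items()},open("w12.json","w"))
hsv=cv2.cvtColor(im,cv2.COLOR_BGR2HSV);m=cv2.inRange(hsv,(8,140,170),(24,255,255))
n,l,st,ce=cv2.connectedComponentsWithStats(m)
for i in range(1,n):
    if st[i,4]>100:print(st[i],ce[i])
i=1+np.argmax(st[1:,4]*(st[1:,2]+st[1:,3]>60));p=np.argwhere(l==i)[:,::-1]
v,x=cv2.PCACompute(p.astype(np.float32),None)[:2]
ys=p[:,1];P=np.array([cast(cm,p[ys==y,0].mean(),y,.125,True)[:2] for y in range(ys.min()+2,ys.max()-1,3)])
k=np.polyfit(P[:,0],P[:,1],1);print("gate yaw",np.degrees(np.arctan(k[0])),"ends",P[0],P[-1])
cs=r.camera_model("side");i2=r.snapshot("side");cv2.imwrite("pics/side12.png",i2)
i3=r.snapshot("scene");cv2.imwrite("pics/scene12.png",i3)
E
```

```text
[17.2 15.1 -5.6 69.2 -0.2 22.1] pos [0.5075 0.1559 0.3176] rot [-179.92    0.21  175.08] h [ 0.004 -0.002] t 59.65
[ 309   71   14  229 2122] [315.40103676 199.23986805]
[355 137  40  46 401] [370.00997506 153.82543641]
[353 210  41  20 355] [370.94366197 217.73521127]
gate yaw -4.9566527457975464 ends [0.40773895 0.16499147] [0.61527164 0.14595433]
```

```bash
python3 - <<'E'
from bot import *
import json
cm=json.load(open("w12.json"));im=cv2.imread("pics/w12.png")
for n,x in(("r1",(.4202,.2294)),("r2",(.498,.2235)),("r3",(.5758,.2177))):
    print(n,np.round(proj(cm,(*x,.107),True)),bottle(im,cm,x,z=.107))
from plan import *
s,R=show()
plan([(.50,.195,.36,85.7,28,12)],start=[*s["position"],s["tool_rot"][2]%360])
E
```

```text
r1 [390.  85.] (array([0.427 , 0.2308]), 19.9, 84.9, 'radial', 82.4, 620, 'off', 0.3)
r2 [388. 169.] (array([0.4977, 0.2232]), 19.8, 87.1, 'radial', 82.6, 600, 'off', 0.6)
r3 [384. 246.] (array([0.5863, 0.1871]), 29.1, -38.9, 'radial', 34.3, 240, 'off', -10.7)
[17.2 15.2 -6.  69.  -0.2 22.1] pos [0.5059 0.1554 0.3139] rot [-1.7977e+02 -1.5000e-01  1.7508e+02] h [-0.003 -0.004] t 59.8
8 rows, end row: tx 0.25 ty 1.04 tz -1.23 twist 9.93 grip 28
4 rows, end row: tx 0.51 ty 0.16 tz -0.61 twist 4.97 grip 28
end [ 0.5     0.1951  0.3599 85.6782]
```

{"api": "play_rows", "payload": {
  "increments": [
    {"tx":0.03,"ty":0.1,"tz":-0.3,"twist":1.3,"grip":28},
    {"tx":0.06,"ty":0.3,"tz":-0.6,"twist":2.6,"grip":28},
    {"tx":0.1,"ty":0.5,"tz":-0.9,"twist":3.9,"grip":28},
    {"tx":0.15,"ty":0.7,"tz":-1.1,"twist":5.2,"grip":28},
    {"tx":0.2,"ty":0.85,"tz":-1.23,"twist":6.5,"grip":28},
    {"tx":0.25,"ty":1.04,"tz":-1.23,"twist":7.8,"grip":28},
    {"tx":0.25,"ty":1.04,"tz":-1.23,"twist":9.1,"grip":28},
    {"tx":0.25,"ty":1.04,"tz":-1.23,"twist":9.93,"grip":28}
  ]
}}

```text
clock: 60.6
position: [0.5017, 0.182, 0.3436]
tool_rot: [-179.6, 0.1, 115.3]
force: [0.5, 0.8, 0.3]
opening: 0.323
```

{"api": "play_rows", "payload": {
  "increments": [
    {"tx":0.1,"ty":0.05,"tz":-0.2,"twist":1.3,"grip":28},
    {"tx":0.3,"ty":0.1,"tz":-0.4,"twist":2.6,"grip":28},
    {"tx":0.51,"ty":0.16,"tz":-0.61,"twist":3.9,"grip":28},
    {"tx":0.51,"ty":0.16,"tz":-0.61,"twist":4.97,"grip":28},
    {"tx":0.51,"ty":0.16,"tz":-0.61,"twist":4.97,"grip":28},
    {"tx":0.51,"ty":0.16,"tz":-0.61,"twist":4.97,"grip":28},
    {"tx":0.51,"ty":0.16,"tz":-0.61,"twist":4.97,"grip":28}
  ]
}}

```text
clock: 61.3
position: [0.5003, 0.1952, 0.3597]
tool_rot: [-179.8, 0.2, 85.8]
force: [0.3, -0.3, -0.4]
opening: 0.327
```

```bash
cat > chk.py <<'E'
from bot import *
import json
from plan import show
def rect(im,cm,xy,z,n=400,mm=.0005):
    g=(np.arange(n)-n/2)*mm
    M=np.zeros((n,n,2),np.float32)
    for i in range(n):
        for j in range(n): M[i,j]=proj(cm,(xy[0]+g[j],xy[1]-g[i],z),True)
    return cv2.remap(im,M[...,0],M[...,1],cv2.INTER_LINEAR)
def check(tag):
    s,R=show();cm=r.camera_model("wrist");im=r.snapshot("wrist");cv2.imwrite(f"pics/{tag}.png",im)
    json.dump({k:np.array(v).tolist() for k,v in cm.items()},open(f"{tag}.json","w"))
    for n,x in(("r1",(.4202,.2294)),("r2",(.498,.2235)),("r3",(.5758,.2177))): print(n,bottle(im,cm,x,z=.107))
    hsv=cv2.cvtColor(im,cv2.COLOR_BGR2HSV)
    g=cv2.inRange(hsv,(45,120,60),(80,255,255));k,l,st,ce=cv2.connectedComponentsWithStats(g)
    for i in range(1,k):
        if st[i,4]>100:print("green",st[i],np.round(cast(cm,*ce[i],.087,True),4))
    # ring edges (blue) at deck height
    w=rect(im,cm,(.498,.2235),.012,n=600);h=cv2.cvtColor(w,cv2.COLOR_BGR2HSV)
    b=cv2.inRange(h,(100,80,50),(125,255,255));ys,xs=np.nonzero(b)
    X=.498+(xs-300)*.0005;Y=.2235-(ys-300)*.0005
    for q,x in(("r1",(.4202,.2294)),("r2",(.498,.2235)),("r3",(.5758,.2177))):
        d=np.hypot(X-x[0],Y-x[1]);k=(d>.032)&(d<.043)
        A=np.c_[X[k],Y[k]]
        if len(A)>30:  # circle fit, radius known 37 mm
            from scipy.optimize import least_squares
            f=least_squares(lambda c:np.hypot(A[:,0]-c[0],A[:,1]-c[1])-.0368,x,loss="soft_l1",f_scale=.001).x
            ang=np.degrees(np.arctan2(A[:,1]-f[1],A[:,0]-f[0]));print("ring",q,len(A),np.round(f,4),"arc",np.histogram(ang,8,(-180,180))[0])
E
python3 -c "
from chk import *
check('w13')"
```

```text
[ 2.140e+01  1.530e+01  1.000e+00  7.590e+01 -1.000e-01  1.156e+02] pos [0.5003 0.1952 0.3597] rot [-179.83    0.25   85.76] h [-0.003 -0.004] t 61.3
r1 (array([0.4287, 0.2302]), 20.4, 83.6, 'radial', 94.4, 664, 'off', -1.3)
r2 (array([0.4988, 0.2252]), 19.8, 84.5, 'radial', 90.1, 769, 'off', -0.6)
r3 (array([0.5762, 0.2191]), 21.2, 87.3, 'radial', 73.7, 784, 'off', 1.4)
green [339  56  23  22 264] [0.5443 0.3131 0.087 ]
ring r3 114 [0.5766 0.2158] arc [ 6  8  0  0  0 53 39  8]
```

```bash
python3 - <<'E'
from plan import *
plan([(.4268,.2303,.23,85.7,60,6)],start=[.5003,.1952,.3597,85.76])
E
```

```text
6 rows, end row: tx 1.18 ty -3.04 tz 5.19 twist 0.01 grip 60
end [ 0.4267  0.2302  0.23   85.7   ]
```

{"api": "play_rows", "payload": {
  "increments": [
    {"tx":0.4,"ty":-1,"tz":0.8,"twist":0,"grip":60},
    {"tx":0.8,"ty":-2,"tz":1.8,"twist":0,"grip":60},
    {"tx":1.18,"ty":-3.04,"tz":3,"twist":0,"grip":60},
    {"tx":1.18,"ty":-3.04,"tz":4.2,"twist":0,"grip":60},
    {"tx":1.18,"ty":-3.04,"tz":5.19,"twist":0,"grip":60},
    {"tx":1.18,"ty":-3.04,"tz":5.19,"twist":0,"grip":60},
    {"tx":1.18,"ty":-3.04,"tz":5.19,"twist":0,"grip":60},
    {"tx":1.18,"ty":-3.04,"tz":5.19,"twist":0,"grip":60}
  ]
}}

```text
clock: 62.15
position: [0.4278, 0.2304, 0.2322]
tool_rot: [180.0, 0.1, 85.7]
force: [0.3, -0.4, -0.2]
opening: 0.698
```

```bash
python3 - <<'E'
from chk import *
s,R=show();cm=r.camera_model("wrist");im=r.snapshot("wrist");cv2.imwrite("pics/w14.png",im)
print(bottle(im,cm,(.426,.2302),z=.107))
w=rect(im,cm,(.426,.2302),.107,n=120)
h=cv2.cvtColor(w,cv2.COLOR_BGR2HSV)
for i in range(0,120,6): print("".join("#" if v<75 else ("+" if v<125 else ("o" if sa>110 else ".")) for v,sa in zip(h[i,::3,2],h[i,::3,1])))
E
```

```text
[ 2.840e+01  1.360e+01 -2.080e+01  5.560e+01 -1.000e-01  1.227e+02] pos [0.4278 0.2304 0.2322] rot [1.7996e+02 1.3000e-01 8.5670e+01] h [ 0.    -0.002] t 62.15
(array([0.417 , 0.2242]), 32.4, -9.5, 'radial', -82.2, 200, 'off', 11.5)
..........oooooooooo......oooooooo+.....
.........oooooooooo.......oooooooooo...o
.......oooooooo+++#+++++++++.ooooooooo..
......ooooooo++###+.......+##+.ooooooo..
......ooooo.++++++........+++##+ooooooo+
.....oooooo+++++++........+..++#+ooooooo
....+ooooo++++++++........++++++++ooooo.
.....oooo.++++++++........++++++++ooooo.
......ooo+++++++++........++++++++ooooo.
......oo++++++++++.......+++++++++oooo..
.......oo+++++++++.......+++++++++ooo...
........o+++++++++++++++++++++++++oo....
...++++++++++++++++++++++++++++++.......
..++++++++++++++++++++++++++++++........
.+++++++++++++++++++++++++++++..........
+++++++++++++..++++++++++++.............
+++++++++++++...........................
++++++++++++............................
+++++++++++++++++++.....................
........+++++ooooo++++++++++++++++++++++
```

{"api": "play_rows", "payload": {
  "increments": [
    {"tx":0,"ty":0,"tz":0.5,"twist":0,"grip":58},
    {"tx":0,"ty":0,"tz":1.2,"twist":0,"grip":58},
    {"tx":0,"ty":0,"tz":2,"twist":0,"grip":58},
    {"tx":0,"ty":0,"tz":2.7,"twist":0,"grip":58},
    {"tx":0,"ty":0,"tz":3.16,"twist":0,"grip":58},
    {"tx":0,"ty":0,"tz":3.16,"twist":0,"grip":58}
  ]
}}

```text
clock: 62.8
position: [0.4263, 0.2295, 0.1512]
tool_rot: [-179.8, 0.3, 85.7]
force: [0.7, -0.6, 0.3]
opening: 0.679
```

{"api": "play_rows", "payload": {
  "increments": [
    {"tx":0,"ty":0,"tz":0,"twist":0,"grip":30},
    {"tx":0,"ty":0,"tz":0,"twist":0,"grip":30},
    {"tx":0,"ty":0,"tz":0,"twist":0,"grip":30},
    {"tx":0,"ty":0,"tz":0,"twist":0,"grip":30},
    {"tx":0,"ty":0,"tz":0,"twist":0,"grip":30}
  ]
}}

```text
clock: 63.3
position: [0.4275, 0.2302, 0.1529]
tool_rot: [179.9, 0.1, 85.7]
force: [-0.5, -1.7, 6.5]
opening: 0.45
```

{"api": "play_rows", "payload": {
  "increments": [
    {"tx":0,"ty":0,"tz":-0.2,"twist":0,"grip":30},
    {"tx":0,"ty":-0.14,"tz":-0.2,"twist":0,"grip":30},
    {"tx":0,"ty":-0.28,"tz":-0.2,"twist":0,"grip":30},
    {"tx":0,"ty":-0.28,"tz":-0.2,"twist":0,"grip":30},
    {"tx":0,"ty":-0.28,"tz":-0.1,"twist":0,"grip":30},
    {"tx":0,"ty":-0.28,"tz":0,"twist":0,"grip":30},
    {"tx":0,"ty":-0.28,"tz":0,"twist":0,"grip":30}
  ]
}}

```text
clock: 64.0
position: [0.4195, 0.2303, 0.1529]
tool_rot: [-179.9, 0.2, 85.7]
force: [-2.6, -1.4, 9.8]
opening: 0.448
```

```bash
python3 - <<'E'
from chk import *
s,R=show();print(s["force"],s["opening"])
E
```

```text
[ 2.880e+01  1.740e+01 -2.900e+01  4.370e+01 -1.000e-01  1.231e+02] pos [0.4195 0.2303 0.1529] rot [-179.93    0.2    85.68] h [-0.002 -0.003] t 64.0
[-2.55351084 -1.37209493  9.83084401] 0.4483405815196806
```

{"api": "play_rows", "payload": {
  "increments": [
    {"tx":0,"ty":0.03,"tz":-0.03,"twist":0,"grip":30},
    {"tx":0,"ty":0.03,"tz":-0.03,"twist":0,"grip":56},
    {"tx":0,"ty":0.03,"tz":-0.03,"twist":0,"grip":56},
    {"tx":0,"ty":0.03,"tz":-0.03,"twist":0,"grip":56},
    {"tx":0,"ty":0.03,"tz":-0.03,"twist":0,"grip":56},
    {"tx":0,"ty":0.03,"tz":-0.03,"twist":0,"grip":56}
  ]
}}

```text
clock: 64.6
position: [0.4204, 0.2303, 0.1524]
tool_rot: [-179.9, 0.2, 85.7]
force: [1.1, -0.0, -0.4]
opening: 0.658
```

{"api": "play_rows", "payload": {
  "increments": [
    {"tx":0,"ty":0,"tz":-0.5,"twist":0,"grip":56},
    {"tx":0,"ty":0,"tz":-1.5,"twist":0,"grip":56},
    {"tx":0,"ty":0,"tz":-3,"twist":0,"grip":56},
    {"tx":0,"ty":0,"tz":-4.6,"twist":0,"grip":56},
    {"tx":-0.5,"ty":1,"tz":-6,"twist":0,"grip":28},
    {"tx":-1,"ty":2,"tz":-7.4,"twist":0,"grip":28},
    {"tx":-1.4,"ty":3,"tz":-8.2,"twist":0,"grip":28},
    {"tx":-1.4,"ty":3,"tz":-8.2,"twist":0,"grip":28}
  ]
}}

```text
clock: 65.4
position: [0.4968, 0.1899, 0.3606]
tool_rot: [179.7, 0.1, 85.5]
force: [-0.6, 0.1, -0.2]
opening: 0.329
```

{"api": "play_rows", "payload": {
  "increments": [
    {"tx":0,"ty":0,"tz":0,"twist":0,"grip":28},
    {"tx":0,"ty":0,"tz":0,"twist":0,"grip":28},
    {"tx":0,"ty":0,"tz":0,"twist":0,"grip":28}
  ]
}}

```text
clock: 65.7
position: [0.4915, 0.1906, 0.3562]
tool_rot: [-179.8, 0.3, 85.7]
force: [0.2, -0.3, 0.5]
opening: 0.328
```

```bash
cat >> chk.py <<'E'
def amap(im,cm,xy,z=.107,n=120):
    h=cv2.cvtColor(rect(im,cm,xy,z,n=n),cv2.COLOR_BGR2HSV)
    for i in range(0,n,6): print("".join("#" if v<75 else ("+" if v<125 else ("o" if sa>110 else ".")) for v,sa in zip(h[i,::3,2],h[i,::3,1])))
E
python3 -c "
from chk import *
check('w15')
cm=json.load(open('w15.json'));im=cv2.imread('pics/w15.png')
for x in((.4208,.2297),(.498,.2235),(.576,.2177)): print(x);amap(im,cm,x)
"
```

```text
[ 2.130e+01  1.440e+01 -8.000e-01  7.510e+01 -1.000e-01  1.155e+02] pos [0.4915 0.1906 0.3562] rot [-179.75    0.27   85.73] h [-0.005 -0.004] t 65.7
r1 (array([0.4216, 0.2325]), 21.0, 82.5, 'radial', 100.1, 758, 'off', -1.9)
r2 (array([0.4982, 0.2252]), 19.6, 86.4, 'radial', 85.0, 770, 'off', 0.1)
r3 (array([0.5755, 0.2187]), 21.3, 88.5, 'radial', 68.4, 753, 'off', 2.1)
green [347  51  23  22 306] [0.5439 0.3126 0.087 ]
ring r1 176 [0.4191 0.2279] arc [  0   0   5   5 105  61   0   0]
ring r3 119 [0.5758 0.2156] arc [ 3  2  0  0  0 67 40  7]
(0.4208, 0.2297)
++..................oo........oo.....+..
++..............oooooo........oooooo....
++...........ooooo...........ooooooooo..
++.........ooooo.........+++.ooooooooooo
++........ooo++++........+++#+++.ooooooo
++.......o.++++++.......++++++##+.oooooo
++.......+++++++........++++++++#++.oooo
+.......++++++++........+++++++++#++oooo
+.......++++++++........++++++++++#+.ooo
+......+++++++++........++++++++++#+.ooo
+......++++++++++++....+++++++++++++oooo
+.......+++++++++++++++++++++++++++.oooo
+........+++++++++++++++++++++++++.ooooo
+
[... 1257 characters left out ...]
...
.ooooooooooooo.+++........ooo...........
ooooooooo.+++###++.........oooo.........
ooooooo.+###++++++........+++ooo........
oooooo++##++++++++........+++++o........
ooooo++##+++++++++........++++++o.......
oooo.++#++++++++++........+++++++.......
oooo.+##++++++++++.......++++++++.......
oooo.+++++++++++++.......++++++++.......
ooooo++++++++++++++++++++++++++++.......
oooooo+++++++++++++++++++++++++++.......
ooooooo.++++++++++++++++++++++++....++++
ooooooooo.++++++++++++++++++++......++++
..oooooooooo.++++++++++++++++.......++++
....ooooooooooo.++++++++++..........++++
........oooooooooooooo..............++++
....................................++++
....................................++++
```

```bash
python3 - <<'E'
from chk import *
for t in("w15","w12"):
    cm=json.load(open(f"{t}.json"));im=cv2.imread(f"pics/{t}.png")
    for c in((.40,.16),(.615,.147)):
        h=cv2.cvtColor(rect(im,cm,c,.122,n=120),cv2.COLOR_BGR2HSV)
        print(t,c)
        for i in range(0,120,6): print("".join("O" if 6<=q<=26 and sa>130 and v>110 else("#" if v<75 else ("+" if v<125 else ".")) for q,sa,v in zip(h[i,::3,0],h[i,::3,1],h[i,::3,2])))
E
```

```text
w15 (0.4, 0.16)
.................................++++++.
................................++++++.O
................................++++....
................................++...+..
..................................+++...
................................+++.....
........................................
...............OOOOOOOOOOOOOOOOOOOOOOO..
..............OOOOOOOOOOOOOOOOOOOOOOOOOO
..............OOOOOOOOOOOOOOOOOOOOOOOOOO
......................OOOOOOOOOOOOOOOOOO
........................................
........................................
........................................
........................................
........................................
........................................
........................................
........................................
........................................
w15 (0.615, 0.147)
........................+++.............
.............+++++......................
..............+........+................
.++++++++++.......++...+................
.++++++.++++++..+++++..+................
++++++++++++++++++.....+................
[... 1549 characters left out ...]
...
+++++++++++++++++++++...................
........+++++++++++++...................
........++++++++++++....................
........++++++++++++....................
..................++....................
OOOOO.....................+++...........
OOOOOOOOOOOOOOOOOOOOOOOOOO+.............
OOOOOOOOOOOOOOOOOOOOOOOOOO....+++++.....
OOOOOOOOOOOOOOOOOOOOOOOOO....++++++.....
.................OOOOOOOO......+++......
..........................++............
........................................
........................................
........................................
........................................
........................................
##+++++.................................
```

```bash
python3 - <<'E'
from plan import *
s,R=show()
plan([(.5436,.3122,.20,85.7,0,8)],start=[*s["position"],s["tool_rot"][2]])
E
```

```text
[ 2.130e+01  1.440e+01 -8.000e-01  7.510e+01 -1.000e-01  1.155e+02] pos [0.4917 0.1906 0.3564] rot [-179.78    0.26   85.73] h [-0.004 -0.004] t 65.75
8 rows, end row: tx 5.0 ty 1.71 tz 6.26 twist 0.01 grip 0
end [ 0.5436  0.3121  0.1999 85.6744]
```

{"api": "play_rows", "payload": {
  "increments": [
    {"tx":1,"ty":0.4,"tz":0,"twist":0,"grip":0},
    {"tx":2.5,"ty":0.9,"tz":0.5,"twist":0,"grip":0},
    {"tx":4,"ty":1.4,"tz":1.5,"twist":0,"grip":0},
    {"tx":5,"ty":1.71,"tz":2.8,"twist":0,"grip":0},
    {"tx":5,"ty":1.71,"tz":4.2,"twist":0,"grip":0},
    {"tx":5,"ty":1.71,"tz":5.4,"twist":0,"grip":0},
    {"tx":5,"ty":1.71,"tz":6.26,"twist":0,"grip":0},
    {"tx":5,"ty":1.71,"tz":6.26,"twist":0,"grip":0}
  ]
}}

```text
clock: 66.55
position: [0.5416, 0.3104, 0.1962]
tool_rot: [-179.5, 0.5, 85.7]
force: [-0.2, 0.5, 0.1]
opening: -0.001
```

{"api": "play_rows", "payload": {
  "increments": [
    {"tx":0,"ty":0,"tz":0.5,"twist":0,"grip":0},
    {"tx":0,"ty":0,"tz":1,"twist":0,"grip":0},
    {"tx":0,"ty":0,"tz":1.4,"twist":0,"grip":0},
    {"tx":0,"ty":0,"tz":1.5,"twist":0,"grip":0},
    {"tx":0,"ty":0,"tz":1.5,"twist":0,"grip":0}
  ]
}}

```text
clock: 67.05
position: [0.5444, 0.311, 0.1626]
tool_rot: [-179.9, 0.2, 85.7]
force: [-0.0, -0.3, -0.3]
opening: 0.001
```

```bash
python3 - <<'E'
from plan import *
s,R=show();print(s["force"],s["opening"])
E
```

```text
[ 2.980e+01  2.980e+01 -6.500e+00  5.400e+01 -1.000e-01  1.241e+02] pos [0.5444 0.311  0.1626] rot [-179.88    0.23   85.67] h [-0.002 -0.004] t 67.05
[-0.0191841  -0.31791895 -0.26854398] 0.00118605346443256
```

{"api": "play_rows", "payload": {
  "increments": [
    {"tx":0,"ty":0,"tz":0.08,"twist":0,"grip":0},
    {"tx":0,"ty":0,"tz":0.16,"twist":0,"grip":0},
    {"tx":0,"ty":0,"tz":0.24,"twist":0,"grip":0},
    {"tx":0,"ty":0,"tz":0.3,"twist":0,"grip":0},
    {"tx":0,"ty":0,"tz":0.3,"twist":0,"grip":0}
  ]
}}

```text
clock: 67.55
position: [0.545, 0.3113, 0.1559]
tool_rot: [-180.0, 0.2, 85.7]
force: [0.7, 0.8, 1.3]
opening: 0.003
```

{"api": "play_rows", "payload": {
  "increments": [
    {"tx":0,"ty":0,"tz":0.04,"twist":0,"grip":0},
    {"tx":0,"ty":0,"tz":0.04,"twist":0,"grip":0}
  ]
}}

```text
clock: 67.75
position: [0.545, 0.3114, 0.1549]
tool_rot: [-180.0, 0.2, 85.7]
force: [1.2, -0.3, 3.7]
opening: -0.005
```

{"api": "play_rows", "payload": {
  "increments": [
    {"tx":0,"ty":0,"tz":0.04,"twist":0,"grip":0},
    {"tx":0,"ty":0,"tz":0.04,"twist":0,"grip":0}
  ]
}}

```text
clock: 67.95
position: [0.545, 0.3114, 0.1538]
tool_rot: [-180.0, 0.2, 85.7]
force: [0.3, 0.6, 5.9]
opening: -0.002
```

{"api": "play_rows", "payload": {
  "increments": [
    {"tx":0,"ty":0,"tz":0.04,"twist":0,"grip":0},
    {"tx":0,"ty":0,"tz":0.08,"twist":0,"grip":0},
    {"tx":0,"ty":0,"tz":0.08,"twist":0,"grip":0}
  ]
}}

```text
clock: 68.25
position: [0.545, 0.3113, 0.1535]
tool_rot: [180.0, 0.1, 85.7]
force: [-0.8, -0.4, 13.3]
opening: -0.0
```

{"api": "play_rows", "payload": {
  "increments": [
    {"tx":0,"ty":0,"tz":0.04,"twist":0,"grip":0},
    {"tx":0,"ty":0,"tz":0.08,"twist":0,"grip":0},
    {"tx":0,"ty":0,"tz":0.08,"twist":0,"grip":0}
  ]
}}

```text
clock: 68.55
position: [0.545, 0.3113, 0.1533]
tool_rot: [179.9, 0.1, 85.7]
force: [-4.8, -2.5, 23.2]
opening: 0.0
```

{"api": "play_rows", "payload": {
  "increments": [
    {"tx":0,"ty":0,"tz":-0.3,"twist":0,"grip":0},
    {"tx":0,"ty":0,"tz":-0.8,"twist":0,"grip":0},
    {"tx":0,"ty":0,"tz":-2,"twist":0,"grip":0},
    {"tx":-0.5,"ty":-0.2,"tz":-3.5,"twist":0,"grip":0},
    {"tx":-1.5,"ty":-0.6,"tz":-5,"twist":0,"grip":0},
    {"tx":-3,"ty":-1.2,"tz":-6.5,"twist":0,"grip":0},
    {"tx":-4.5,"ty":-1.6,"tz":-8,"twist":0,"grip":0},
    {"tx":-4.8,"ty":-1.7,"tz":-8.2,"twist":0,"grip":0}
  ]
}}

```text
clock: 69.35
position: [0.4926, 0.1933, 0.3584]
tool_rot: [179.9, 0.2, 85.6]
force: [1.2, 0.1, 0.3]
opening: -0.003
```

{"api": "play_rows", "payload": {
  "increments": [
    {"tx":0,"ty":0,"tz":0,"twist":0,"grip":20},
    {"tx":0,"ty":0,"tz":0,"twist":0,"grip":20},
    {"tx":0,"ty":0,"tz":0,"twist":0,"grip":20},
    {"tx":0,"ty":0,"tz":0,"twist":0,"grip":20}
  ]
}}

```text
clock: 69.75
position: [0.4933, 0.1961, 0.353]
tool_rot: [-179.7, 0.3, 85.7]
force: [0.1, -0.4, 0.6]
opening: 0.234
```

```bash
python3 - <<'E'
from chk import *
check("w16")
cm=json.load(open("w16.json"));im=cv2.imread("pics/w16.png")
for c in((.40,.16),(.615,.147)):
    h=cv2.cvtColor(rect(im,cm,c,.122,n=120),cv2.COLOR_BGR2HSV);m=cv2.inRange(h,(6,130,110),(26,255,255))
    ys,xs=np.nonzero(m);print("orange x",c[0]+(xs.min()-60)*.0005,c[0]+(xs.max()-60)*.0005,"y",np.round(c[1]-(np.median(ys)-60)*.0005,4))
# bystanders: unchanged between first and last scene views?
a=cv2.imread("pics/scene0.png").astype(int);b=r.snapshot("scene").astype(int);d=np.abs(a-b).max(2)
for n,(x0,y0,x1,y1) in dict(tin=(412,205,447,258),can=(366,236,412,292),tape=(158,300,207,350)).items():print(n,(d[y0:y1,x0:x1]>30).mean().round(3))
# blue caps in tray
bb=cv2.inRange(cv2.cvtColor(b.astype(np.uint8),cv2.COLOR_BGR2HSV),(105,150,110),(125,255,255));k,l,st,ce=cv2.connectedComponentsWithStats(bb);c2=r.camera_model("scene")
for i in range(1,k):
    if st[i,4]>40:print("blue",st[i],np.round(cast(c2,*ce[i],.09),3))
E
```

```text
[ 2.17e+01  1.48e+01 -7.00e-01  7.49e+01 -1.00e-01  1.16e+02] pos [0.4933 0.1961 0.353 ] rot [-179.73    0.28   85.74] h [-0.005 -0.005] t 69.75
r1 (array([0.421 , 0.2306]), 20.2, 82.1, 'radial', 94.3, 662, 'off', -1.5)
r2 (array([0.4984, 0.2253]), 19.9, 86.0, 'radial', 86.2, 764, 'off', -0.0)
r3 (array([0.5753, 0.219 ]), 21.4, 88.6, 'radial', 66.2, 764, 'off', 2.4)
green [347  56  23  21 265] [0.5444 0.3134 0.087 ]
ring r1 222 [0.4193 0.2278] arc [  0   0   3  13  83 123   0   0]
ring r3 115 [0.5759 0.2157] arc [ 3  1  0  0  0 66 36  9]
orange x 0.3905 0.42950000000000005 y 0.165
orange x 0.585 0.621 y 0.148
tin 0.0
can 0.0
tape 0.0
blue [369 239  44  36 734] [ 0.77 -0.08  0.09]
blue [277 247  16  13 177] [ 0.59 -0.23  0.09]
blue [302 264  17  15 205] [ 0.665 -0.227  0.09 ]
```

```bash
python3 -c "
from station import r
print(r.job_done())"
```

```text
the job is handed in; nothing more can be done
None
```

I handed the job in at about 70 s, with every step done in the order asked. The hand-in reports no verdict, so what follows is what my own checks showed.

- **White bottles:** both stand in the grey tray. Their caps show at about (0.590, -0.230) and (0.665, -0.227), which is where I set them down.
- **Amber bottles:** all three stand on the rings.
    - Their positions are within about 3 mm of the ring centres, though those centres are estimated from partial arcs.
    - The seal strips read 82°, 86° and 88.6° against a target of about 85.7°. I put the left/right spread down to the viewing angle on the outer two, because it is symmetric, but I did not confirm that with a closer look.
- **Gate:** it hangs on both pins. The brackets took its weight at the expected height, which I judged by force and height rather than by a picture. I swung it until it met the stop at about 7 N. The last view puts it along the ring row to within about 0.5°, with its free end about 4 mm from where it should lie. One earlier fit read 0.7° off.
- **Scan button:** it bottomed out after about 6 mm. The force rose to about 23 N with no further travel, then I let go.
- **Tin, tape and jerrycan:** their image regions are unchanged between the first and last scene pictures.

Two things went wrong on the way and were mended:

- **Wrist limit:** I misjudged the last joint's range while carrying the third amber bottle. The arm drifted in towards its base with the tool tilted about 10°. I removed the tilt before setting that bottle down.
- **Ring 1 bottle:** after the gate was hung, it stood about 7 mm off its ring for a reason I did not find. I lifted it back into place before pressing the button.

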